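# Load a pouch cell into the dead-weight press

### The job

Load the silver pouch cell into the dead-weight press for its charge test. Lay the cell flat on the press's bed between the dowel pins with its tabs over the brass contacts, then on it in this order the insulating board, the metal pressure plate with its spigot up, the large ring weight and last the small ring weight, the rings threaded over the spigot; board and plate lie lengthwise, squarely over the cell. Set each piece down gently, without dropping it, so that nothing knocks or presses hard on the cell, and leave the mouse and the banded bundle of black packs where they are.

Things in the scene. Friction and masses are not known exactly. Their poses are not given: they have to be found in the camera images.
- fixture: Fixed press: grey metal base 176 x 104 mm, 14 high. Origin: centre of its underside; x points from bed to cream terminal block (49 high at x 58..84). Black bed 94 x 60: centre at x -25, y 0, top at z 18. Six 8 mm pins, tops at z 40: from bed centre x +-34, y +-38, and x +-55, y 0. Brass contact bars at y +-15 from x 28 to block, top z 21. Yaw within 0.5 of the robot's x.
- cell: Silver pouch cell with white label, flat slab 86 x 54 x 9 mm (x, y, z), 90 g. Origin: centre of that slab's underside; z up. Two thin metal tabs stick out 20 mm from its +x end at y +-15, z 4.5. In the press its x points the same way as the press's x, its origin over the bed's centre; 8 mm play endways and 7 mm sideways each way between the pins. Start yaw within 0.9 rad of the robot's x.
- board: Insulating board: plain dull yellow-green slab 90 x 56 x 6 mm (x, y, z), 55 g, flat on the bench. Origin: centre of its underside; z up. Goes on the cell, either way round, with 6 mm play each way between the press's pins. Start yaw within 0.9 rad of the robot's x.
- plate: Pressure plate: aluminium slab 90 x 56 x 10 mm (x, y, z), 190 g, with an upright steel spigot at its centre, 14 mm in diameter, from z 10 to z 52, its last 8 mm tapered to 6 mm; lift it by the spigot. Origin: centre of its underside; z up. Goes on the board, either way round, 6 mm play each way between the pins. Start yaw within 0.9 rad of the robot's x.
- weight_large: Large ring weight: steel, 62 mm outside diameter, 22 mm hole, 22 mm high, 460 g, lying flat. Origin: centre of its underside, on the axis of the hole; z up. 4 mm play all round on the spigot.
- weight_small: Small ring weight: steel, 44 mm outside diameter, 22 mm hole, 18 mm high, 160 g, lying flat. Origin: centre of its underside, on the axis of the hole; z up. 4 mm play all round on the spigot; seated on the large weight its top is 2 mm below the spigot's tip.
- mouse: Black computer mouse, 104 x 58 x 32 mm, loose on the bench, not part of the job: leave it. Origin: centre of its underside.
- bundle: Bundle of five small black battery packs in two elastic bands, 74 x 52 x 35 mm, brass contacts at one end, loose on the bench, not part of the job: leave it. Origin: centre of its underside.
Not all that is in view belongs to the job. Leave any green or red look-alike of the weight_small alone.

How it is judged:
By the outcome, as a careful person would: the job done as asked, in the order asked, and still so for the second after the job is handed in, with the robot touching nothing.
It also fails if it takes over 144 s, if anything falls off the work surface, if the arm or the gripper's body presses on something with over 40 N, if the wrist force passes 120 N, or if a joint passes its speed limit or range.

### The arm

A 6-joint arm with a two-finger parallel gripper is mounted at the origin on the work surface. World frame = base frame: x ahead of the robot, y to its left, z up, the work surface at z = 0. Lengths are in m, angles in degrees, forces in N, time in s.
With the tool pointing down it reaches from about 0.4 to 0.825 m from the base axis. Payload 7 kg.
Tool frame: the origin (TCP) lies at the very end of the fingers, on their centre line; the grasp point (between the pads) lies 19 mm behind it; x points along the fingers, y is the direction in which the jaws open and shut, and the axes are right-handed (so a half turn about x gives the same grasp; the last joint's range is limited). The gripper opens to 88 mm and grips with 3 to 60 N. Pads are 19 mm wide; open, the fingers measure 130 mm over their backs; the gripper's body (78 mm by 193 mm) begins 47 mm behind the grasp point.
Start: joints at [93.398, 20.546, 0.682, 0, -70.136, -16.507], TCP at [0.153, 0.657, 0.227] pointing down, gripper open.
Joint ranges: [-176.03, 176.03], [-82.01, 121.73], [-58.28, 71.71], [-173.87, 95.51], [-174.79, -0.11], [-173.66, 173.66]. Speed limits (degrees/s): [136.94, 136.94, 172.46, 180, 180, 180].

### API

Orientations are given as [roll, pitch, yaw] about the fixed x, y, z axes, in that order (R = Rz(yaw) Ry(pitch) Rx(roll)).
In Python, from plant import monitor, eyes, ticket gives the robot as it stands. The module is installed in compiled form; this text tells all that it offers.
- The arm moves only by the shell command python3 -m crank 'ROWS'. ROWS is JSON, a list of rows, each an object with "linear": the shift along the world's x, y, z in units of 60 mm (1.0 is 60 mm), a list of three; "rot": the turn, a rotation vector about the world's x, y, z in units of 5 degrees (1.0 is 5 degrees), a list of three; "hand": the opening, from 0 (shut) to 1 (fully open). In form: [{"linear": [tx, ty, tz], "rot": [ax, ay, az], "hand": hand}, ...]. A call has 1 to 20 rows; each row shifts and turns the pose as measured when the row begins; what a row does not reach is not made up. A row lasts 1/8 s, in which the tool goes at most 62.5 mm and 10.7 degrees, less where a joint would pass 70% of its speed; a pose out of reach is approached as far as the arm can. A call is refused whole if a number of a shift passes 1 or a number of a turn 1, either way. A call with a gripper value outside its range is refused whole. The fingers move at their own pace and stop on an object; the grip force is fixed at half the most. Time passes only in rows, so rows that do not move let the fingers close. It gives the time, the measured TCP pose, the force and the opening at its end, in the units of the state.
- monitor.get_obs(): the state, without advancing time (a new reading comes with each control period).
- eyes.snapshot(name): name is "scene" or "top" or "wrist"; returns a dict with "image" (400x640x3 uint8, red, green, blue), "depth" (400x640 float32, m along the optical axis (not along the pixel's ray), 0 where there is no reading), "K" (3x3 intrinsics, pixels), "camera_from_world" (4x4, takes a point from world to camera coordinates); the wrist camera has in their place "hand_eye" (4x4, takes a point from camera to tool coordinates, whose origin is the TCP and whose axes are the tool frame's). Camera axes: x right, y up, looking along -z (the intrinsics and any distortion apply to the point x, -y, -z); pixel columns grow to the right and rows downward; lengths in m; the calibration is good to about 2 mm. A picture is of the moment at which its call begins: read the wrist's pose just before it.
- ticket.close_job(): hands the job in, once; it reports no verdict.
The state is a dict: "clock": time; "joint_pos": joint angles; "qvel": joint speeds; "tau": joint torques, N m; "tool_pos": TCP position; "orientation": TCP orientation; "force": force on the tool from outside, world axes, zero at the start; "moment": the same for the moment, N m; "opening": finger opening in m.
Only numpy, scipy, OpenCV 4.12 (cv2) and the standard library are available. Lean on these libraries where they do the work, as an engineer would, in place of code of your own. Each camera call takes 0.05 s, during which the arm holds its last target.

## Working session

There is one attempt and no reset: what is moved stays moved. The work goes in short steps, Python scripts to look and compute and a shell command to move; the robot and the scene stay as the last step left them, time stands still between calls to the robot, and variables do not carry over. Pictures are saved under pics/ and viewed, and the job is handed in when it is done.

```bash
mkdir -p pics; ls
python3 - <<'E'
from plant import monitor, eyes
import cv2,numpy as np
print(monitor.get_obs())
for n in ["scene","top","wrist"]:
    s=eyes.snapshot(n)
    cv2.imwrite(f"pics/{n}0.png",s["image"][:,:,::-1])
    print(n,s["K"],s.get("camera_from_world",s.get("hand_eye")),[k for k in s])
    np.savez(f"{n}0.npz",**s)
E
```

```text
pics
{'clock': 0.0, 'joint_pos': array([ 9.34005995e+01,  2.05904473e+01,  6.32955076e-01, -1.97842006e-02,
       -7.01355005e+01, -1.65064327e+01]), 'qvel': array([-0.02422246,  0.00338547,  0.03955576,  0.09210298,  0.01857431,
        0.08528494]), 'tau': array([-7.88643720e-04, -5.82728684e+01,  2.93062609e+01,  6.99710727e+00,
        6.99476586e-03, -1.60083887e-04]), 'tool_pos': array([0.15297971, 0.65692787, 0.22562867]), 'orientation': array([ 95.19808369,  89.90516507, -97.9144873 ]), 'force': array([ 0.65910038,  0.58138839, -0.23710367]), 'moment': array([ 0.04509253, -0.02316303,  0.00237452]), 'opening': 0.0874470006305148}
scene [[372.88197799   0.         320.42169216]
 [  0.         372.88197799 192.0913066 ]
 [  0.           0.           1.        ]] [[ 0.53003107  0.84774958  0.01969054 -0.30289605]
 [-0.54984291  0.32591063  0.76906114  0.28245647]
 [ 0.6455539  -0.418453    0.63887186 -1.22595978]
 [ 0.          0.          0.          1.        ]] ['image', 'depth', 'K', 'camera_from_world']
top [[376.09743333   0.         318.04663065]
 [  0.         376.09743333 196.97730876]
 [  0.           0.           1.        ]] [[ 0.00513318 -0.99978565 -0.02005753  0.00510837]
 [ 0.98951727  0.00218357  0.14439808 -0.56345573]
 [-0.14432333 -0.0205885   0.98931638 -0.7392714 ]
 [ 0.          0.          0.          1.        ]] ['image', 'depth', 'K', 'camera_from_world']
wrist [[350.03539043   0.         326.0988507 ]
 [  0.         350.03539043 198.78683687]
 [  0.           0.           1.        ]] [[-3.02628534e-05  2.46669711e-01 -9.69099609e-01 -1.58623257e-01]
 [ 9.99999892e-01 -4.42617258e-04 -1.43889359e-04  5.62010678e-04]
 [-4.64433358e-04 -9.69099509e-01 -2.46669671e-01 -6.54484440e-02]
 [ 0.00000000e+00  0.00000000e+00  0.00000000e+00  1.00000000e+00]] ['image', 'depth', 'K', 'hand_eye']
```

View pics/top0.png

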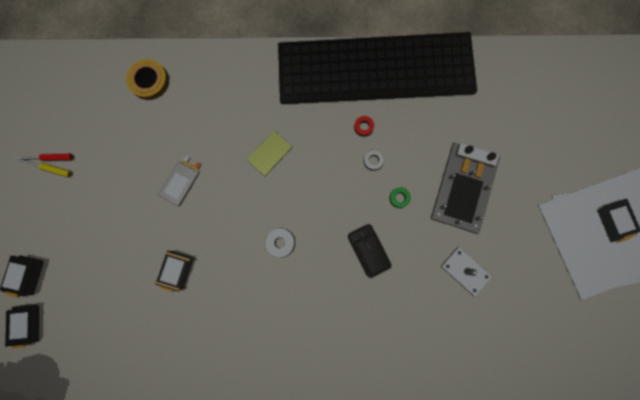

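View pics/scene0.png

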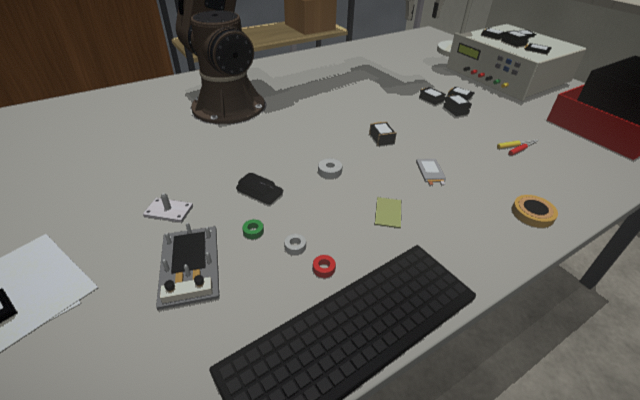

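View pics/wrist0.png

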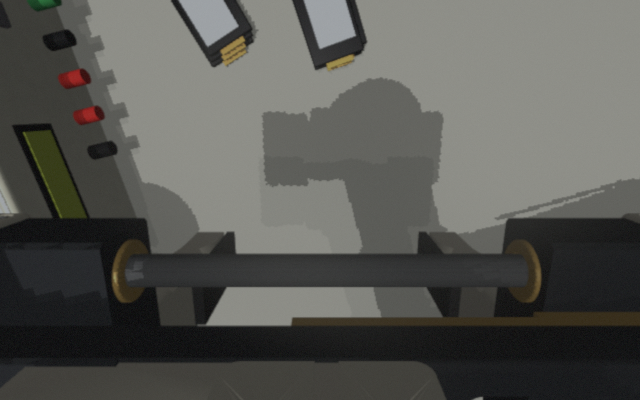

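The top view shows the press near (465,190), the plate at (467,271), and the large ring at (280,242). The small silver ring is at (373,160), the board at (270,154) and the cell at (180,183). The red and green rings are decoys.

```bash
cat > h.py <<'E'
import numpy as np, cv2
from scipy.spatial.transform import Rotation as R
def pose(o):
    T=np.eye(4);T[:3,:3]=R.from_euler('xyz',o["orientation"],degrees=True).as_matrix();T[:3,3]=o["tool_pos"];return T
def snap(name):
    from plant import monitor, eyes
    o=monitor.get_obs(); s=eyes.snapshot(name)
    s["wfc"]= pose(o)@s["hand_eye"] if name=="wrist" else np.linalg.inv(s["camera_from_world"])
    return s
def cloud(s):
    K=s["K"];d=s["depth"];v,u=np.mgrid[:400,:640]
    p=np.stack([(u-K[0,2])/K[0,0]*d,-(v-K[1,2])/K[1,1]*d,-d],-1)
    w=p@s["wfc"][:3,:3].T+s["wfc"][:3,3]; w[d==0]=np.nan
    return w
def proj(s,P):
    P=np.atleast_2d(P);c=(P-s["wfc"][:3,3])@s["wfc"][:3,:3]
    return np.stack([s["K"][0,2]-s["K"][0,0]*c[:,0]/c[:,2],s["K"][1,2]+s["K"][1,1]*c[:,1]/c[:,2]],-1)
def onplane(s,u,v,z):
    K=s["K"];r=s["wfc"][:3,:3]@np.array([(u-K[0,2])/K[0,0],-(v-K[1,2])/K[1,1],-1]);o=s["wfc"][:3,3]
    return o+r*(z-o[2])/r[2]
E
python3 - <<'E'
from h import *
s=dict(np.load("top0.npz"));s["wfc"]=np.linalg.inv(s["camera_from_world"])
print(s["wfc"][:3,3]); w=cloud(s)
for n,u,v in [("bench",320,300),("bed",463,200),("plate",455,262),("spig",470,271),("L",271,242),("S",366,160),("board",270,154),("cell",180,185),("bundle",173,270),("mouse",370,250),("block",478,154),("red",357,126),("green",393,197)]:
    print(n,w[v,u].round(4))
big=cv2.resize(s["image"][100:320,140:520],None,fx=2.1,fy=2.1,interpolation=cv2.INTER_CUBIC)
big=np.clip(big.astype(float)*1.5,0,255).astype(np.uint8)
cv2.imwrite("pics/top0b.png",big[:,:,::-1])
# height-map segments
z=w[...,2]; m=((z>0.004)&(z<0.08)).astype(np.uint8)
n,l,st,c=cv2.connectedComponentsWithStats(m)
for i in range(1,n):
    if st[i,4]>60:
        P=w[l==i]; r=cv2.minAreaRect((P[:,:2]*1000).astype(np.float32))
        print(c[i].round(),st[i,4],"rect",np.round(r[0],1),np.round(r[1],1),round(r[2],1),"zmed",np.median(P[:,2]).round(4),"zmax",P[:,2].max().round(4))
E
```

```text
[ 0.45082884 -0.00888287  0.81283768]
bench [0.3508 0.0028 0.0006]
bed [ 0.5609 -0.2992  0.0183]
plate [ 0.4313 -0.2793  0.0094]
spig [ 0.4147 -0.2953  0.0472]
L [0.4706 0.1053 0.0242]
S [ 0.6479 -0.0957  0.0176]
board [0.6644 0.1147 0.0057]
cell [0.5939 0.31   0.0089]
bundle [0.4125 0.3035 0.0354]
mouse [ 0.4551 -0.0998  0.0317]
block [ 0.6569 -0.3298  0.034 ]
red [ 0.7245 -0.077   0.0171]
green [ 0.5673 -0.152   0.0169]
[377.  67.] 12151 rect [ 865.5 -124.6] [147.6 446.3] 2.9 zmed 0.0211 zmax 0.0286
[147.  78.] 1302 rect [839.2 397.5] [90.4 88.9] 88.5 zmed 0.0195 zmax 0.0244
[364. 125.] 277 rect [727.9 -93.1] [42.2 42.5] 71.6 zmed 0.0176 zmax 0.0213
[270. 152.] 888 rect [668.5 115.8] [56.6 90.2] 47.9 zmed 0.0059 zmax 0.0104
[466. 187.] 4084 rect [ 590.8 -309.3] [105.5 176.6] 71.8 zmed 0.017 zmax 0.0527
[374. 159.] 275 rect [ 650.2 -113. ] [42.5 42.5] 16.6 zmed 0.0176 zmax 0.0219
[ 51. 162.] 546 rect [655.9 617.4] [137.2  53.2] 74.5 zmed 0.0124 zmax 0.0185
[179. 181.] 1029 rect [607.9 309.8] [ 54.7 105.7] 61.3 zmed 0.0083 zmax 0.0128
[602. 231.] 5235 rect [ 495.6 -607.5] [216.4 238. ] 18.9 zmed 0.0054 zmax 0.0296
[400. 197.] 278 rect [ 567.8 -167.5] [41.8 42.4] 89.3 zmed 0.0179 zmax 0.0225
[370. 250.] 1352 rect [ 455.8 -101.3] [102.9  57.8] 26.4 zmed 0.0301 zmax 0.0372
[280. 242.] 617 rect [470.9  87.6] [61.7 58.4] 89.7 zmed 0.0217 zmax 0.0257
[467. 271.] 1222 rect [ 414.5 -303.1] [90.4 57.9] 47.2 zmed 0.0108 zmax 0.0536
[174. 271.] 1070 rect [410.1 305.5] [54.  78.9] 73.3 zmed 0.034 zmax 0.0391
[ 21. 275.] 1325 rect [397.3 624.9] [54.6 84.1] 76.7 zmed 0.04 zmax 0.0453
[ 22. 325.] 1295 rect [297.7 617.1] [82.9 59.6] 5.4 zmed 0.0263 zmax 0.0314
```

View pics/top0b.png

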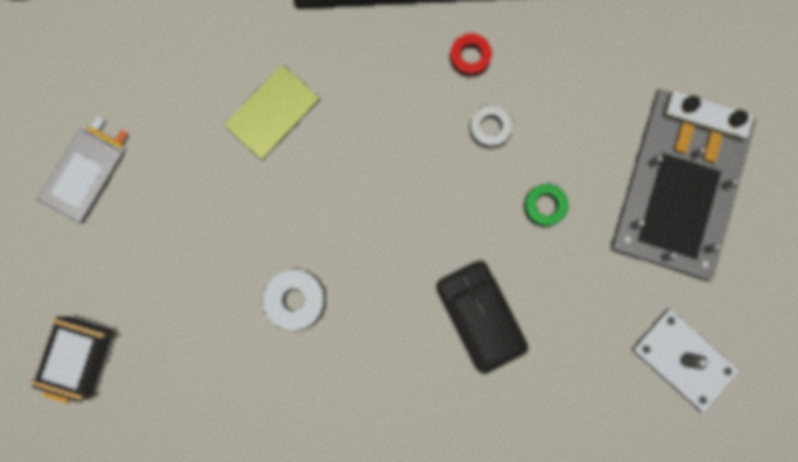

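```bash
cat > st.py <<'E'
from h import *
import sys
from plant import monitor
def st(tgt=None):
    o=monitor.get_obs();T=pose(o)
    phi=np.degrees(np.arctan2(T[1,1],T[0,1]))
    tilt=np.degrees(np.cross(T[:3,0],[0,0,-1]))
    print("t",round(o["clock"],2),"pos",o["tool_pos"].round(4),"phi",round(phi,2),"tilt",tilt.round(2),"q",o["joint_pos"].round(1),"F",o["force"].round(1),"M",o["moment"].round(2),"open",round(o["opening"]*1000,1))
    if tgt:
        x,y,z,p=tgt; d=(p-phi+90)%180-90
        print(" need linear",((np.array([x,y,z])-o["tool_pos"])/0.06).round(3),"rotz units",round(d/5,2),"tilt units",(tilt/5).round(2))
    return o
if __name__=="__main__":
    st([float(a) for a in sys.argv[1:5]] if len(sys.argv)>4 else None)
E
python3 st.py .599 .3146 .2 61.3
```

```text
t 0.15 pos [0.1531 0.657  0.2258] phi -103.11 tilt [ 0.08 -0.01  0.  ] q [ 93.4  20.6   0.6  -0.  -70.1 -16.5] F [-0.3 -0.2  0. ] M [ 0.01 -0.04  0.04] open 87.6
 need linear [ 7.432 -5.707 -0.43 ] rotz units -3.12 tilt units [ 0.02 -0.    0.  ]
```

```bash
python3 -m crank '[{"linear":[0.93,-0.71,0],"rot":[0,0,-0.39],"hand":1},{"linear":[0.93,-0.71,0],"rot":[0,0,-0.39],"hand":1},{"linear":[0.93,-0.71,0],"rot":[0,0,-0.39],"hand":1},{"linear":[0.93,-0.71,0],"rot":[0,0,-0.39],"hand":1},{"linear":[0.93,-0.71,0],"rot":[0,0,-0.39],"hand":1},{"linear":[0.93,-0.71,0],"rot":[0,0,-0.39],"hand":1},{"linear":[0.93,-0.71,0],"rot":[0,0,-0.39],"hand":1},{"linear":[0.93,-0.71,0],"rot":[0,0,-0.39],"hand":1}]'; python3 st.py .599 .3146 .2 61.3
python3 - <<'E'
from h import *
s=snap("wrist");cv2.imwrite("pics/w1.png",s["image"][:,:,::-1])
w=cloud(s);z=w[...,2]
print(proj(s,[[.599,.3146,.009]]))
m=((z>0.006)&(z<0.03)).astype(np.uint8)
n,l,st,c=cv2.connectedComponentsWithStats(m)
for i in range(1,n):
    if st[i,4]>500:
        P=w[l==i]; r=cv2.minAreaRect((P[:,:2]*1000).astype(np.float32))
        print(c[i].round(),st[i],"rect",np.round(r[0],1),np.round(r[1],1),round(r[2],1),"zmed",np.median(P[:,2]).round(4))
E
```

```text
clock: 1.15
tool_pos: [0.5503, 0.3506, 0.2235]
orientation: [91.8, 89.8, -117.0]
force: [0.7, 0.5, -0.2]
opening: 0.0878
t 1.15 pos [0.5503 0.3506 0.2235] phi -118.74 tilt [ 0.22 -0.11  0.  ] q [ 49.6  18.7  -2.5   0.1 -69.1  11.6] F [ 0.7  0.5 -0.2] M [ 0.21 -0.13  0.03] open 87.8
 need linear [ 0.812 -0.599 -0.392] rotz units 0.01 tilt units [ 0.04 -0.02  0.  ]
[[332.35138772 115.31938291]]
[332. 113.] [ 306   63   53   95 4515] rect [602.7 313.3] [54.  94.8] 61.3 zmed 0.0094
[586. 119.] [ 550   88   72   63 3360] rect [470.7  89.2] [61.7 61.4] 28.8 zmed 0.0221
[ 80. 194.] [  41  172   71   46 1014] rect [657.7 603.9] [16.  91.2] 2.0 zmed 0.0147
[107. 212.] [ 67 202  66  16 596] rect [628.2 591.6] [70.2 16. ] 74.5 zmed 0.0143
```

View pics/w1.png

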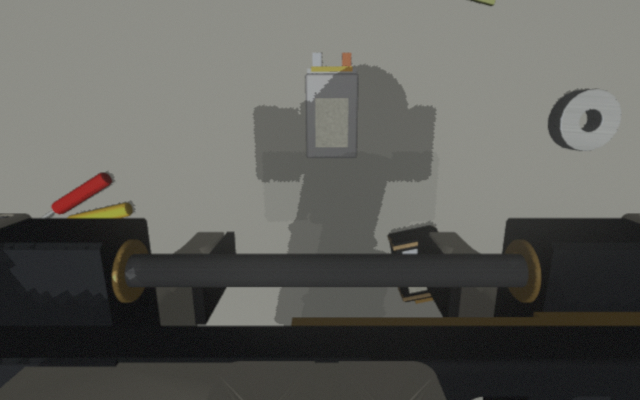

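```bash
python3 -m crank '[{"linear":[0.81,-0.59,-0.4],"rot":[0.04,0,0],"hand":1},{"linear":[0,0,-0.8],"rot":[0,0,0],"hand":1},{"linear":[0,0,-0.8],"rot":[0,0,0],"hand":1},{"linear":[0,0,-0.5],"rot":[0,0,0],"hand":1},{"linear":[0,0,0],"rot":[0,0,0],"hand":1}]'; python3 st.py .599 .315 .003 61.3
```

```text
clock: 1.82
tool_pos: [0.5989, 0.3114, 0.0715]
orientation: [87.4, 89.8, -122.0]
force: [0.1, -0.2, 0.4]
opening: 0.0876
t 1.82 pos [0.5989 0.3114 0.0715] phi -119.39 tilt [ 0.17 -0.11  0.  ] q [ 44.   27.8  -9.7   0.1 -52.8  16.6] F [ 0.1 -0.2  0.4] M [-0.01 -0.   -0.02] open 87.6
 need linear [ 1.000e-03  6.000e-02 -1.142e+00] rotz units 0.14 tilt units [ 0.03 -0.02  0.  ]
```

```bash
python3 -m crank '[{"linear":[0,0.06,-0.5],"rot":[0.03,0,0.14],"hand":1},{"linear":[0,0,-0.4],"rot":[0,0,0],"hand":1},{"linear":[0,0,-0.1],"rot":[0,0,0],"hand":1},{"linear":[0,0,0],"rot":[0,0,0],"hand":1}]'; python3 st.py .599 .315 .003 61.3
```

```text
clock: 2.33
tool_pos: [0.6021, 0.318, 0.0167]
orientation: [-112.1, 89.7, 39.3]
force: [-0.0, -0.6, 0.9]
opening: 0.0876
t 2.33 pos [0.6021 0.318  0.0167] phi -118.56 tilt [-0.22  0.27  0.  ] q [ 44.2  31.4 -11.9   0.  -46.4  17.2] F [-0.  -0.6  0.9] M [-0.02 -0.04 -0.01] open 87.6
 need linear [-0.051 -0.049 -0.228] rotz units -0.03 tilt units [-0.04  0.05  0.  ]
```

```bash
python3 -m crank '[{"linear":[-0.05,-0.05,-0.15],"rot":[0,0.04,0],"hand":1},{"linear":[0,0,-0.05],"rot":[0,0,0],"hand":1},{"linear":[0,0,0],"rot":[0,0,0],"hand":1}]'; python3 st.py .599 .315 .003 61.3
```

```text
clock: 2.7
tool_pos: [0.6001, 0.3159, 0.0071]
orientation: [-94.3, 89.6, 57.2]
force: [0.4, -0.4, 0.3]
opening: 0.0879
t 2.7 pos [0.6001 0.3159 0.0071] phi -118.54 tilt [-0.38  0.24  0.  ] q [ 44.1  31.8 -12.6  -0.1 -45.1  17.4] F [ 0.4 -0.4  0.3] M [-0.    0.03  0.  ] open 87.9
 need linear [-0.018 -0.015 -0.068] rotz units -0.03 tilt units [-0.08  0.05  0.  ]
```

```bash
python3 -m crank '[{"linear":[-0.02,-0.015,-0.06],"rot":[-0.06,0.04,0],"hand":1},{"linear":[0,0,0],"rot":[0,0,0],"hand":1}]'; python3 st.py .599 .315 .003 61.3; python3 -m crank '[{"linear":[0,0,0],"rot":[0,0,0],"hand":0.7},{"linear":[0,0,0],"rot":[0,0,0],"hand":0.55},{"linear":[0,0,0],"rot":[0,0,0],"hand":0.4},{"linear":[0,0,0],"rot":[0,0,0],"hand":0.4},{"linear":[0,0,0],"rot":[0,0,0],"hand":0.4}]'; python3 st.py .599 .315 .003 61.3
```

```text
clock: 2.95
tool_pos: [0.599, 0.315, 0.0036]
orientation: [-96.8, 89.9, 54.6]
force: [0.7, -0.8, -0.6]
opening: 0.0877
t 2.95 pos [0.599  0.315  0.0036] phi -118.54 tilt [-0.07  0.05  0.  ] q [ 44.2  32.1 -12.7  -0.  -45.1  17.3] F [ 0.7 -0.8 -0.6] M [-0.04  0.02  0.06] open 87.7
 need linear [ 0.     0.001 -0.01 ] rotz units -0.03 tilt units [-0.01  0.01  0.  ]
clock: 3.58
tool_pos: [0.5991, 0.3152, 0.0037]
orientation: [-100.2, 89.9, 51.2]
force: [-0.3, -0.0, -0.3]
opening: 0.0535
t 3.58 pos [0.5991 0.3152 0.0037] phi -118.53 tilt [-0.08  0.06  0.  ] q [ 44.2  32.1 -12.7  -0.  -45.1  17.3] F [-0.3 -0.  -0.3] M [0.03 0.01 0.04] open 53.5
 need linear [-0.002 -0.003 -0.012] rotz units -0.03 tilt units [-0.02  0.01  0.  ]
```

```bash
python3 -m crank '[{"linear":[0,0,0.2],"rot":[0,0,0],"hand":0.4},{"linear":[0,0,0.6],"rot":[0,0,0],"hand":0.4},{"linear":[0,0,0.8],"rot":[0,0,0],"hand":0.4},{"linear":[0,0,0.8],"rot":[0,0,0],"hand":0.4},{"linear":[0,0,0],"rot":[0,0,0],"hand":0.4}]'; python3 st.py .567 -.3015 .15 71.8
python3 - <<'E'
from h import *
s=snap("wrist");cv2.imwrite("pics/w2.png",s["image"][:,:,::-1])
E
```

```text
clock: 4.2
tool_pos: [0.5985, 0.3142, 0.1548]
orientation: [-123.0, 89.9, 28.5]
force: [-0.0, -0.8, -1.7]
opening: 0.0535
t 4.2 pos [0.5985 0.3142 0.1548] phi -118.52 tilt [-0.04  0.08  0.  ] q [ 44.2  23.4  -4.7   0.  -61.8  17.3] F [-0.  -0.8 -1.7] M [ 0.1  -0.    0.01] open 53.5
 need linear [ -0.526 -10.262  -0.079] rotz units 2.06 tilt units [-0.01  0.02  0.  ]
```

View pics/w2.png

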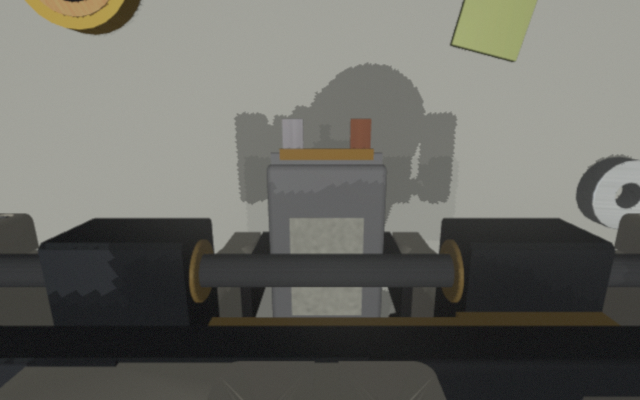

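The cell is held level and centred in the jaws, with the tabs ahead at (292,135) and (360,135).

```bash
python3 -m crank '[{"linear":[0,-0.4,0],"rot":[0,0,0.2],"hand":0.4},{"linear":[0,-0.8,0],"rot":[0,0,0.2],"hand":0.4},{"linear":[0,-0.9,0],"rot":[0,0,0.2],"hand":0.4},{"linear":[0,-0.9,0],"rot":[0,0,0.2],"hand":0.4},{"linear":[-0.05,-0.9,0],"rot":[0,0,0.2],"hand":0.4},{"linear":[-0.05,-0.9,0],"rot":[0,0,0.2],"hand":0.4},{"linear":[-0.1,-0.9,0],"rot":[0,0,0.2],"hand":0.4},{"linear":[-0.1,-0.9,0],"rot":[0,0,0.2],"hand":0.4},{"linear":[-0.1,-0.9,0],"rot":[0,0,0.2],"hand":0.4},{"linear":[-0.1,-0.9,0],"rot":[0,0,0.2],"hand":0.4},{"linear":[0,-0.6,0],"rot":[0,0,0],"hand":0.4},{"linear":[0,0,0],"rot":[0,0,0],"hand":0.4}]'; python3 st.py .567 -.3015 .15 71.8
python3 - <<'E'
from h import *
s=snap("wrist");cv2.imwrite("pics/w3.png",s["image"][:,:,::-1])
E
```

```text
clock: 5.75
tool_pos: [0.5544, -0.2435, 0.1407]
orientation: [31.3, 88.8, -166.9]
force: [-0.1, -0.4, -1.8]
opening: 0.0532
t 5.75 pos [ 0.5544 -0.2435  0.1407] phi -108.18 tilt [ 0.28 -1.21  0.  ] q [ -5.   18.5 -14.4   0.5 -58.3  76.6] F [-0.1 -0.4 -1.8] M [ 0.13 -0.02  0.09] open 53.2
 need linear [ 0.209 -0.967  0.155] rotz units -0.0 tilt units [ 0.06 -0.24  0.  ]
```

View pics/w3.png

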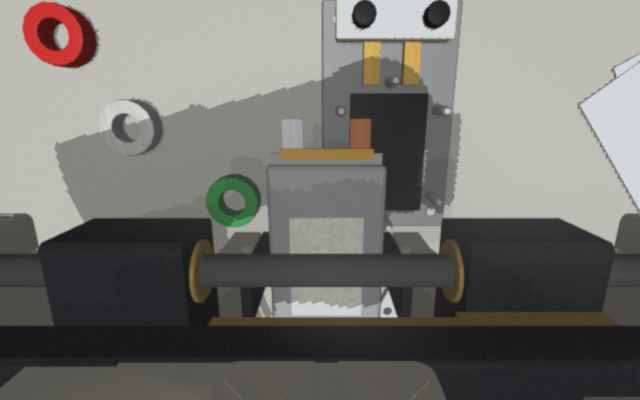

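```bash
cat > fx.py <<'E'
from h import *
def model(fx,fy,yaw):
    c,s_=np.cos(np.radians(yaw)),np.sin(np.radians(yaw));Rz=np.array([[c,-s_],[s_,c]])
    pins=[(-25+a,b) for a in(-34,34) for b in(-38,38)]+[(-80,0),(30,0)]
    pts=[(p[0],p[1],40) for p in pins]+[(-25+a,b,18) for a in(-47,47) for b in(-30,30)]+[(a,b,14) for a in(-88,88) for b in(-52,52)]
    pts=np.array(pts)/1000.; pts[:,:2]=pts[:,:2]@Rz.T+[fx,fy];return pts
def draw(s,fx,fy,yaw,name,x0,x1,y0,y1,k):
    im=cv2.resize(s["image"],None,fx=k,fy=k,interpolation=cv2.INTER_CUBIC)
    im=np.clip(im.astype(float)*1.6,0,255).astype(np.uint8)
    for i,p in enumerate(proj(s,model(fx,fy,yaw))):
        q=tuple(int(round(v)) for v in (p+.5)*k-.5); col=[(255,0,0)]*6+[(0,255,0)]*4+[(0,0,255)]*4
        cv2.circle(im,q,2,col[i],-1)
    cv2.imwrite(name,im[int(y0*k):int(y1*k),int(x0*k):int(x1*k),::-1])
E
python3 - <<'E'
from fx import *
s=snap("wrist"); draw(s,.5908,-.3093,-18.2,"pics/w3b.png",300,500,0,240,2.5)
s=snap("top"); draw(s,.5908,-.3093,-18.2,"pics/t3b.png",420,520,130,250,5)
E
```

```text
(no output)
```

View pics/w3b.png

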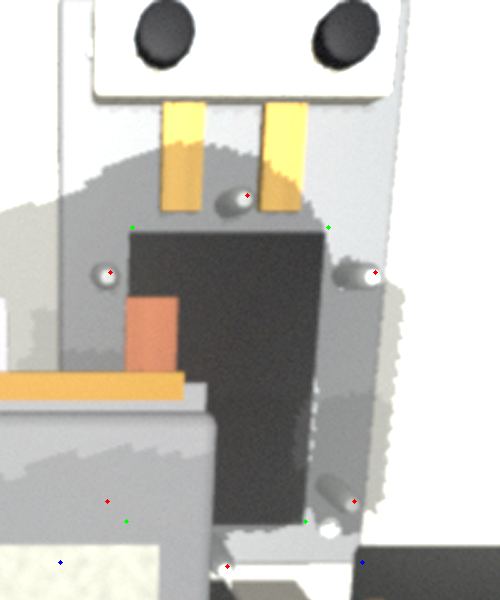

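View pics/t3b.png

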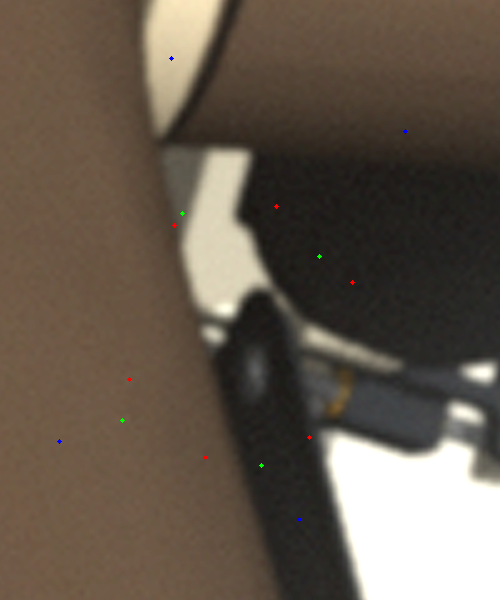

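```bash
python3 -m crank '[{"linear":[0.2,-0.5,0],"rot":[0.05,-0.2,0],"hand":0.4},{"linear":[0,-0.42,0],"rot":[0,0,0],"hand":0.4},{"linear":[0,0,0],"rot":[0,0,0],"hand":0.4},{"linear":[0,0,0],"rot":[0,0,0],"hand":0.4}]'; python3 st.py .5663 -.3005 .08 71.8
```

```text
clock: 6.4
tool_pos: [0.5685, -0.2918, 0.1408]
orientation: [7.2, 89.8, 169.6]
force: [0.7, -0.6, -0.8]
opening: 0.0531
t 6.4 pos [ 0.5685 -0.2918  0.1408] phi -107.62 tilt [-0.03 -0.17 -0.  ] q [ -9.7  21.  -10.5  -0.  -58.7  82.1] F [ 0.7 -0.6 -0.8] M [ 0.03 -0.02 -0.02] open 53.1
 need linear [-0.037 -0.144 -1.014] rotz units -0.12 tilt units [-0.01 -0.03 -0.  ]
```

```bash
python3 -m crank '[{"linear":[-0.04,-0.14,-0.3],"rot":[0,-0.03,-0.12],"hand":0.4},{"linear":[0,0,-0.6],"rot":[0,0,0],"hand":0.4},{"linear":[0,0,-0.1],"rot":[0,0,0],"hand":0.4},{"linear":[0,0,0],"rot":[0,0,0],"hand":0.4}]'; python3 st.py .5663 -.3005 .022 71.8
```

```text
clock: 6.9
tool_pos: [0.5679, -0.2963, 0.0818]
orientation: [-166.4, 89.9, -4.3]
force: [0.6, -0.5, 0.2]
opening: 0.0533
t 6.9 pos [ 0.5679 -0.2963  0.0818] phi -107.91 tilt [0.01 0.13 0.  ] q [-10.1  24.2 -14.1  -0.  -51.5  82.2] F [ 0.6 -0.5  0.2] M [ 0.01 -0.03  0.02] open 53.3
 need linear [-0.026 -0.07  -0.996] rotz units -0.06 tilt units [0.   0.03 0.  ]
```

```bash
python3 -m crank '[{"linear":[-0.025,-0.07,0],"rot":[0,0.03,-0.06],"hand":0.4},{"linear":[0,0,0],"rot":[0,0,0],"hand":0.4}]'; python3 st.py .5663 -.3005 .022 71.8
python3 - <<'E'
from fx import *
s=snap("wrist"); draw(s,.5898,-.3083,-18.2,"pics/w4.png",200,450,0,240,2.5)
s=snap("scene"); draw(s,.5898,-.3083,-18.2,"pics/s4.png",130,250,170,330,4)
E
```

```text
clock: 7.15
tool_pos: [0.5677, -0.3005, 0.0842]
orientation: [173.1, 89.8, -25.1]
force: [-0.6, 0.2, -0.8]
opening: 0.0531
t 7.15 pos [ 0.5677 -0.3005  0.0842] phi -108.17 tilt [0.06 0.14 0.  ] q [-10.5  24.2 -13.8   0.  -51.8  82.3] F [-0.6  0.2 -0.8] M [ 0.01 -0.03  0.03] open 53.1
 need linear [-0.023  0.    -1.036] rotz units -0.01 tilt units [0.01 0.03 0.  ]
```

View pics/w4.png

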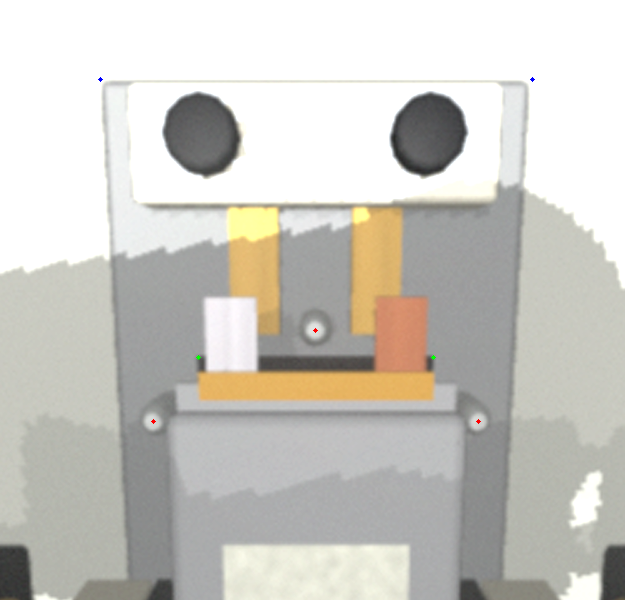

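View pics/s4.png

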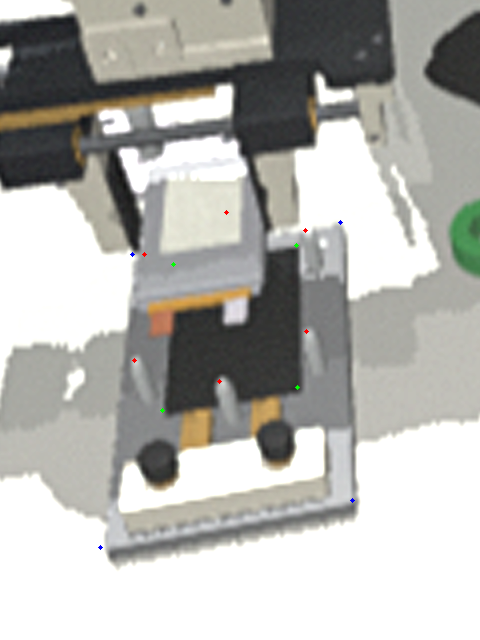

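The wrist-view overlay lands on the pins to within a pixel, so I'm lowering the cell.

```bash
python3 -m crank '[{"linear":[-0.02,0,-0.4],"rot":[0,0.02,0],"hand":0.4},{"linear":[0,0,-0.35],"rot":[0,0,0],"hand":0.4},{"linear":[0,0,-0.1],"rot":[0,0,0],"hand":0.4},{"linear":[0,0,0],"rot":[0,0,0],"hand":0.4},{"linear":[0,0,0],"rot":[0,0,0],"hand":0.4}]'; python3 st.py .5661 -.3005 .0216 71.8
```

```text
clock: 7.88
tool_pos: [0.5683, -0.3013, 0.0352]
orientation: [173.8, 89.6, -24.4]
force: [0.9, 0.6, -0.9]
opening: 0.0531
t 7.88 pos [ 0.5683 -0.3013  0.0352] phi -108.17 tilt [0.15 0.32 0.  ] q [-10.5  27.3 -16.4   0.1 -45.9  82.3] F [ 0.9  0.6 -0.9] M [-0.03  0.05  0.02] open 53.1
 need linear [-0.036  0.014 -0.227] rotz units -0.01 tilt units [0.03 0.06 0.  ]
```

```bash
python3 -m crank '[{"linear":[-0.035,0.014,-0.1],"rot":[0.03,0.05,0],"hand":0.4},{"linear":[0,0,-0.05],"rot":[0,0,0],"hand":0.4},{"linear":[0,0,0],"rot":[0,0,0],"hand":0.4}]'; python3 st.py .5661 -.3005 .0216 71.8
```

```text
clock: 8.25
tool_pos: [0.5667, -0.3006, 0.027]
orientation: [-165.3, 89.8, -3.5]
force: [-0.3, 0.0, -0.5]
opening: 0.0535
t 8.25 pos [ 0.5667 -0.3006  0.027 ] phi -108.17 tilt [0.01 0.18 0.  ] q [-10.6  27.9 -16.8  -0.  -45.2  82.4] F [-0.3  0.  -0.5] M [0.01 0.03 0.02] open 53.5
 need linear [-0.011  0.002 -0.09 ] rotz units -0.01 tilt units [0.   0.04 0.  ]
```

```bash
python3 -m crank '[{"linear":[-0.01,0,-0.05],"rot":[0,0.03,0],"hand":0.4},{"linear":[0,0,-0.02],"rot":[0,0,0],"hand":0.4},{"linear":[0,0,0],"rot":[0,0,0],"hand":0.4}]'; python3 st.py .5661 -.3005 .0216 71.8;  python3 -m crank '[{"linear":[0,0,-0.012],"rot":[0,0,0],"hand":0.4},{"linear":[0,0,0],"rot":[0,0,0],"hand":0.4}]'; python3 st.py .5661 -.3005 .0216 71.8
```

```text
clock: 8.62
tool_pos: [0.5662, -0.3006, 0.0226]
orientation: [155.8, 90.0, -42.4]
force: [-0.2, 0.4, 0.2]
opening: 0.0535
t 8.62 pos [ 0.5662 -0.3006  0.0226] phi -108.16 tilt [0.02 0.02 0.  ] q [-10.5  28.2 -16.9   0.  -44.9  82.4] F [-0.2  0.4  0.2] M [ 0.03  0.01 -0.05] open 53.5
 need linear [-0.001  0.002 -0.016] rotz units -0.01 tilt units [0. 0. 0.]
clock: 8.88
tool_pos: [0.5662, -0.3006, 0.0218]
orientation: [158.6, 90.0, -39.6]
force: [0.9, -0.4, -0.8]
opening: 0.0534
t 8.88 pos [ 0.5662 -0.3006  0.0218] phi -108.16 tilt [0.02 0.02 0.  ] q [-10.5  28.3 -16.9   0.  -44.8  82.4] F [ 0.9 -0.4 -0.8] M [-0.01 -0.03  0.01] open 53.4
 need linear [-0.002  0.002 -0.004] rotz units -0.01 tilt units [0. 0. 0.]
```

```bash
for i in 1; do python3 -m crank '[{"linear":[0,0,-0.008],"rot":[0,0,0],"hand":0.4},{"linear":[0,0,0],"rot":[0,0,0],"hand":0.4}]'; python3 st.py; python3 st.py;  done
python3 - <<'E'
from fx import *
s=snap("scene"); draw(s,.5898,-.3083,-18.2,"pics/s5.png",130,250,170,330,4)
E
```

```text
clock: 9.12
tool_pos: [0.5664, -0.3007, 0.0218]
orientation: [166.9, 89.9, -31.2]
force: [-0.1, -0.2, -1.2]
opening: 0.0535
t 9.12 pos [ 0.5664 -0.3007  0.0218] phi -108.16 tilt [0.03 0.05 0.  ] q [-10.5  28.3 -16.9   0.  -44.7  82.4] F [-0.1 -0.2 -1.2] M [-0.02 -0.01 -0.02] open 53.5
t 9.12 pos [ 0.5664 -0.3007  0.0218] phi -108.16 tilt [0.03 0.05 0.  ] q [-10.5  28.3 -16.9   0.  -44.7  82.4] F [-0.1 -0.2 -1.2] M [-0.02 -0.01 -0.02] open 53.5
```

View pics/s5.png

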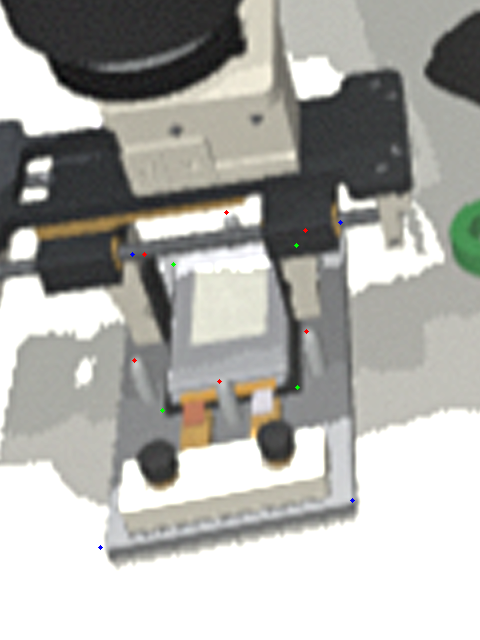

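```bash
python3 -m crank '[{"linear":[0,0,-0.02],"rot":[0,0,0],"hand":0.4},{"linear":[0,0,0],"rot":[0,0,0],"hand":0.4}]'
python3 - <<'E'
from plant import monitor,eyes
for i in range(4):
    o=monitor.get_obs();print(o["clock"],o["tool_pos"],o["force"]);eyes.snapshot("wrist")
E
```

```text
clock: 9.43
tool_pos: [0.5665, -0.3007, 0.0219]
orientation: [166.0, 89.9, -32.1]
force: [-0.5, -0.6, -0.5]
opening: 0.0533
9.425 [ 0.56653508 -0.30072147  0.02187337] [-0.46667966 -0.62964604 -0.45371796]
9.475 [ 0.56658617 -0.30073795  0.02178418] [-0.68046933 -0.20076887 -1.47486432]
9.525 [ 0.566517   -0.30073463  0.02168017] [-0.48266848  0.23999999  3.19184652]
9.575 [ 0.56656978 -0.30073132  0.02170387] [-1.05772986 -0.01554799  1.65764974]
```

Contact: z has stopped at 0.0217 with 2–3 N, so I'll release.

```bash
python3 -m crank '[{"linear":[0,0,0],"rot":[0,0,0],"hand":0.65},{"linear":[0,0,0],"rot":[0,0,0],"hand":0.8},{"linear":[0,0,0],"rot":[0,0,0],"hand":0.8}]'; python3 st.py; python3 -m crank '[{"linear":[0,0,0.2],"rot":[0,0,0],"hand":0.8},{"linear":[0,0,0.6],"rot":[0,0,0],"hand":0.8},{"linear":[0,0,0.9],"rot":[0,0,0],"hand":1},{"linear":[0,0,0.9],"rot":[0,0,0],"hand":1},{"linear":[0,0.4,0.2],"rot":[0,0,0],"hand":1},{"linear":[0.2,0.6,0],"rot":[0,0,0.5],"hand":1},{"linear":[0.2,0.8,0],"rot":[0,0,0.6],"hand":1}]';python3 st.py .6685 .1158 .16 47.9
python3 - <<'E'
from fx import *
s=snap("top"); draw(s,.5898,-.3083,-18.2,"pics/t6.png",400,530,130,300,4);np.savez("top6.npz",**s)
s=snap("scene"); draw(s,.5898,-.3083,-18.2,"pics/s6.png",130,250,170,330,4)
E
```

```text
clock: 10.0
tool_pos: [0.5665, -0.3008, 0.0212]
orientation: [152.1, 89.9, -46.1]
force: [0.4, -0.1, 0.4]
opening: 0.0685
t 10.0 pos [ 0.5665 -0.3008  0.0212] phi -108.14 tilt [0.04 0.04 0.  ] q [-10.5  28.3 -17.    0.1 -44.7  82.4] F [ 0.4 -0.1  0.4] M [-0.   -0.   -0.02] open 68.5
clock: 10.88
tool_pos: [0.5894, -0.1933, 0.2006]
orientation: [171.0, 89.7, -21.7]
force: [0.3, -0.7, -0.7]
opening: 0.0875
t 10.88 pos [ 0.5894 -0.1933  0.2006] phi -102.78 tilt [0.11 0.28 0.  ] q [ -0.1  16.3  -9.    0.1 -64.4  77.3] F [ 0.3 -0.7 -0.7] M [ 0.07 -0.11 -0.01] open 87.5
 need linear [ 1.318  5.152 -0.677] rotz units -5.86 tilt units [0.02 0.06 0.  ]
```

View pics/t6.png

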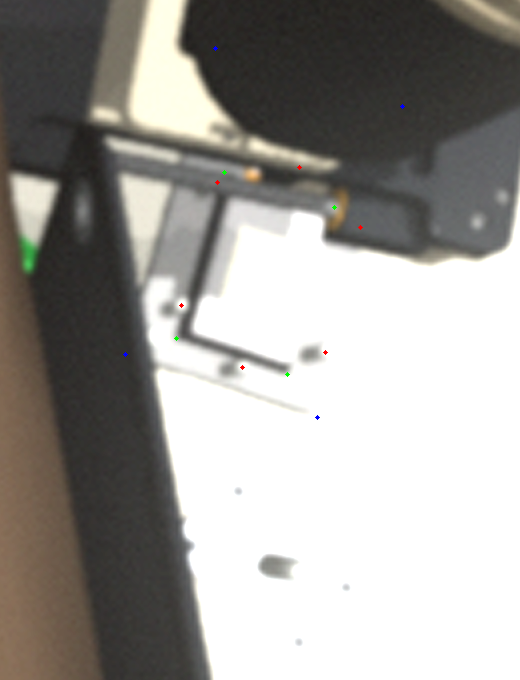

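View pics/s6.png

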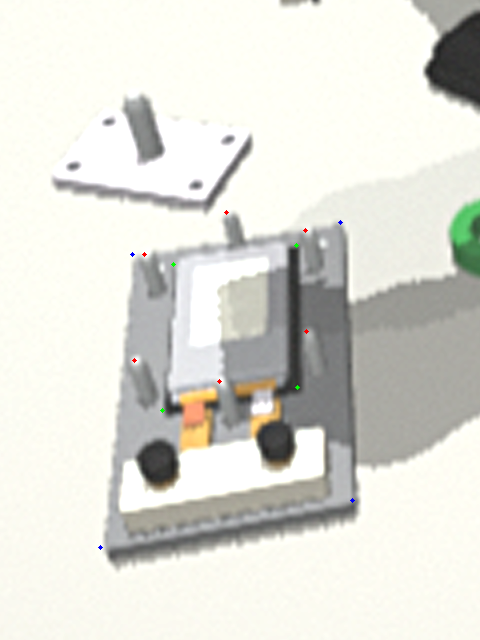

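```bash
python3 -m crank '[{"linear":[0.1,0.6,0],"rot":[0,0,-0.8],"hand":1},{"linear":[0.2,0.9,0],"rot":[0,0,-0.9],"hand":1},{"linear":[0.2,0.9,0],"rot":[0,0,-0.9],"hand":1},{"linear":[0.2,0.9,0],"rot":[0,0,-0.9],"hand":1},{"linear":[0.2,0.8,0],"rot":[0,0,-0.9],"hand":1},{"linear":[0.1,0.4,0],"rot":[0,0,-0.8],"hand":1},{"linear":[0,0,0],"rot":[0,0,-0.4],"hand":1},{"linear":[0,0,0],"rot":[0,0,0],"hand":1}]';python3 st.py .6685 .1158 .16 47.9
cat > seg.py <<'E'
from h import *
import sys
def seg(zlo,zhi,near,name,zcam="wrist"):
    s=snap(zcam);cv2.imwrite(name,s["image"][:,:,::-1])
    w=cloud(s);z=w[...,2]
    m=((z>zlo)&(z<zhi)).astype(np.uint8)
    n,l,st,c=cv2.connectedComponentsWithStats(m)
    for i in range(1,n):
        if st[i,4]>300:
            P=w[l==i]; r=cv2.minAreaRect((P[:,:2]*1000).astype(np.float32))
            if np.hypot(*(np.array(r[0])/1000-near))<.08:
                print(c[i].round(),st[i],"rect",np.round(r[0],1),np.round(r[1],1),round(r[2],1),"zmed",np.median(P[:,2]).round(4))
    return s
E
python3 - <<'E'
from seg import *
seg(.003,.03,[.6685,.1158],"pics/w7.png")
E
```

```text
clock: 11.98
tool_pos: [0.6513, 0.0879, 0.2075]
orientation: [-163.9, 89.4, -25.3]
force: [0.2, -0.8, -1.1]
opening: 0.0878
t 11.97 pos [0.6513 0.0879 0.2075] phi -131.44 tilt [0.26 0.55 0.  ] q [ 24.9  19.3  -4.    0.5 -66.4  23.4] F [ 0.2 -0.8 -1.1] M [ 0.04 -0.    0.01] open 87.8
 need linear [ 0.286  0.465 -0.791] rotz units -0.13 tilt units [0.05 0.11 0.  ]
[295. 182.] [ 268  140   54   85 4467] rect [667.7 117.2] [55.6 90.3] 48.4 zmed 0.0064
```

View pics/w7.png

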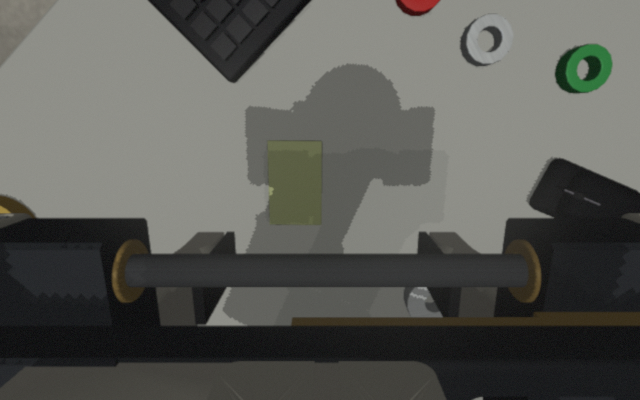

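The board is at (295,182), pose (0.6678, 0.117), jaws at 48.3°. It agrees with the top view.

```bash
python3 -m crank '[{"linear":[0.28,0.48,-0.5],"rot":[0.05,0.1,-0.1],"hand":1},{"linear":[0,0,-0.8],"rot":[0,0,0],"hand":1},{"linear":[0,0,-0.8],"rot":[0,0,0],"hand":1},{"linear":[0,0,-0.5],"rot":[0,0,0],"hand":1},{"linear":[0,0,-0.2],"rot":[0,0,0],"hand":1},{"linear":[0,0,0],"rot":[0,0,0],"hand":1}]'; python3 st.py .6678 .1168 .0025 48.3
```

```text
clock: 12.78
tool_pos: [0.6702, 0.1136, 0.0397]
orientation: [-123.7, 89.6, 14.3]
force: [0.2, 0.6, 0.6]
opening: 0.0877
t 12.78 pos [0.6702 0.1136 0.0397] phi -131.92 tilt [-0.1   0.41  0.  ] q [ 26.1  29.8 -11.1   0.1 -48.7  21.9] F [0.2 0.6 0.6] M [ 0.05  0.08 -0.  ] open 87.7
 need linear [-0.04   0.054 -0.621] rotz units 0.04 tilt units [-0.02  0.08  0.  ]
```

```bash
python3 st.py .6678 .1168 .0025 48.3
```

```text
t 12.78 pos [0.6702 0.1136 0.0397] phi -131.92 tilt [-0.1   0.41  0.  ] q [ 26.1  29.8 -11.1   0.1 -48.7  21.9] F [0.2 0.6 0.6] M [ 0.05  0.08 -0.  ] open 87.7
 need linear [-0.04   0.054 -0.621] rotz units 0.04 tilt units [-0.02  0.08  0.  ]
```

```bash
python3 -m crank '[{"linear":[-0.04,0.05,-0.3],"rot":[0,0.08,0],"hand":1},{"linear":[0,0,-0.2],"rot":[0,0,0],"hand":1},{"linear":[0,0,-0.03],"rot":[0,0,0],"hand":1},{"linear":[0,0,0],"rot":[0,0,0],"hand":1},{"linear":[0,0,0],"rot":[0,0,0],"hand":1}]'; python3 st.py .6678 .1168 .0025 48.3
```

```text
clock: 13.4
tool_pos: [0.6701, 0.1174, 0.0103]
orientation: [-102.4, 89.6, 35.7]
force: [-0.5, -0.8, -0.2]
opening: 0.0876
t 13.4 pos [0.6701 0.1174 0.0103] phi -131.88 tilt [-0.23  0.32  0.  ] q [ 26.3  31.8 -12.2  -0.1 -45.7  21.9] F [-0.5 -0.8 -0.2] M [0.04 0.04 0.02] open 87.6
 need linear [-0.039 -0.01  -0.13 ] rotz units 0.04 tilt units [-0.05  0.06  0.  ]
```

```bash
python3 -m crank '[{"linear":[-0.04,-0.01,-0.09],"rot":[-0.05,0.06,0.03],"hand":1},{"linear":[0,0,-0.02],"rot":[0,0,0],"hand":1},{"linear":[0,0,0],"rot":[0,0,0],"hand":1}]'; python3 st.py .6678 .1168 .0025 48.3
```

```text
clock: 13.78
tool_pos: [0.6678, 0.1169, 0.0039]
orientation: [-164.1, 90.0, -25.8]
force: [0.2, -1.6, -0.2]
opening: 0.0874
t 13.78 pos [0.6678 0.1169 0.0039] phi -131.71 tilt [0.02 0.04 0.  ] q [ 26.4  32.2 -12.5   0.1 -45.3  21.9] F [ 0.2 -1.6 -0.2] M [ 0.05 -0.01 -0.01] open 87.4
 need linear [-0.001 -0.002 -0.023] rotz units 0.0 tilt units [0.   0.01 0.  ]
```

```bash
python3 -m crank '[{"linear":[0,0,-0.03],"rot":[0,0,0],"hand":1},{"linear":[0,0,0],"rot":[0,0,0],"hand":0.7},{"linear":[0,0,0],"rot":[0,0,0],"hand":0.55},{"linear":[0,0,0],"rot":[0,0,0],"hand":0.4},{"linear":[0,0,0],"rot":[0,0,0],"hand":0.4},{"linear":[0,0,0],"rot":[0,0,0],"hand":0.4}]'; python3 st.py .6678 .1168 .0025 48.3;python3 -m crank '[{"linear":[0,0,0.2],"rot":[0,0,0],"hand":0.4},{"linear":[0,0,0.6],"rot":[0,0,0],"hand":0.4},{"linear":[0,0,0.8],"rot":[0,0,0],"hand":0.4},{"linear":[0,0,0.8],"rot":[0,0,0],"hand":0.4},{"linear":[0,0,0],"rot":[0,0,0],"hand":0.4}]'; python3 st.py .567 -.24 .15 71.8
python3 - <<'E'
from h import *
s=snap("wrist");cv2.imwrite("pics/w8.png",s["image"][:,:,::-1])
E
```

```text
clock: 14.52
tool_pos: [0.668, 0.1169, 0.0021]
orientation: [-152.2, 89.9, -13.9]
force: [-0.2, 0.3, -0.4]
opening: 0.055
t 14.53 pos [0.668  0.1169 0.0021] phi -131.71 tilt [0.01 0.06 0.  ] q [ 26.4  32.3 -12.6   0.1 -45.1  21.9] F [-0.2  0.3 -0.4] M [ 0.01 -0.03  0.  ] open 55.0
 need linear [-0.003 -0.002  0.007] rotz units 0.0 tilt units [0.   0.01 0.  ]
clock: 15.15
tool_pos: [0.6674, 0.1163, 0.1535]
orientation: [-164.8, 89.9, -26.5]
force: [-0.3, 0.6, -0.8]
opening: 0.0552
t 15.15 pos [0.6674 0.1163 0.1535] phi -131.7 tilt [0.05 0.09 0.  ] q [ 26.4  23.6  -4.6   0.1 -61.7  21.9] F [-0.3  0.6 -0.8] M [ 0.07 -0.01  0.02] open 55.2
 need linear [-1.673 -5.938 -0.058] rotz units 4.7 tilt units [0.01 0.02 0.  ]
```

View pics/w8.png

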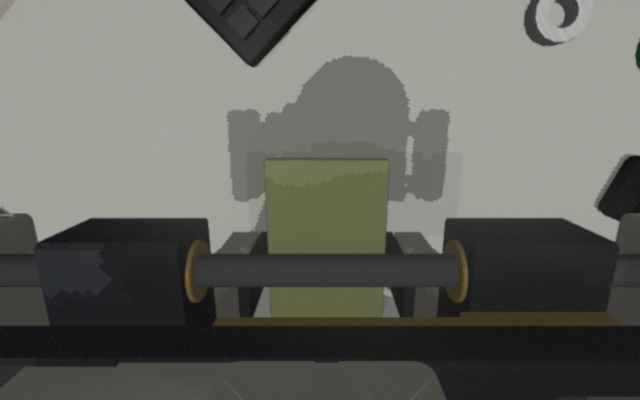

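```bash
python3 -m crank '[{"linear":[-0.1,-0.4,0],"rot":[0,0,0.5],"hand":0.4},{"linear":[-0.2,-0.8,0],"rot":[0,0,0.6],"hand":0.4},{"linear":[-0.25,-0.9,0],"rot":[0,0,0.6],"hand":0.4},{"linear":[-0.25,-0.9,0],"rot":[0,0,0.6],"hand":0.4},{"linear":[-0.25,-0.9,0],"rot":[0,0,0.6],"hand":0.4},{"linear":[-0.25,-0.9,0],"rot":[0,0,0.6],"hand":0.4},{"linear":[-0.25,-0.7,0],"rot":[0,0,0.6],"hand":0.4},{"linear":[-0.1,-0.4,0],"rot":[0,0,0.6],"hand":0.4},{"linear":[0,0,0],"rot":[0,0,0],"hand":0.4},{"linear":[0,0,0],"rot":[0,0,0],"hand":0.4}]'; python3 st.py .5661 -.3005 .15 71.8
python3 - <<'E'
from fx import *
s=snap("wrist"); draw(s,.5898,-.3083,-18.2,"pics/w9.png",200,520,0,240,2.5)
E
```

```text
clock: 16.45
tool_pos: [0.5551, -0.2469, 0.1419]
orientation: [27.2, 89.0, -170.3]
force: [0.0, 0.3, -0.4]
opening: 0.0553
t 16.45 pos [ 0.5551 -0.2469  0.1419] phi -107.5 tilt [ 0.17 -0.97  0.  ] q [ -5.4  18.5 -14.1   0.3 -58.3  77.7] F [ 0.   0.3 -0.4] M [ 0.02 -0.1  -0.03] open 55.3
 need linear [ 0.183 -0.893  0.136] rotz units -0.14 tilt units [ 0.03 -0.19  0.  ]
```

View pics/w9.png

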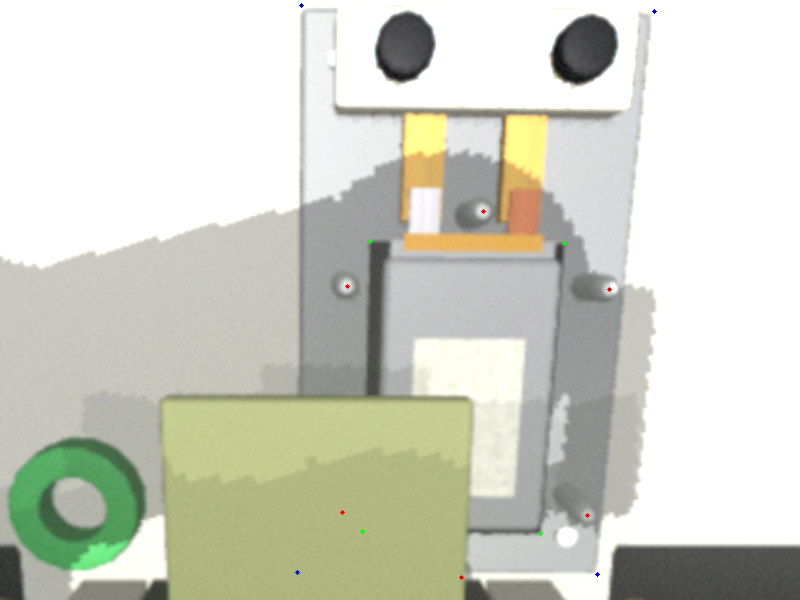

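The cell is on the bed, parallel to it and inside the pins. Its tabs at (425,210) and (525,210) lie over the brass bars.

```bash
python3 -m crank '[{"linear":[0.15,-0.5,-0.2],"rot":[0.03,-0.18,-0.14],"hand":0.4},{"linear":[0,-0.42,-0.4],"rot":[0,0,0],"hand":0.4},{"linear":[0,0,0],"rot":[0,0,0],"hand":0.4},{"linear":[0,0,0],"rot":[0,0,0],"hand":0.4}]'; python3 st.py .5663 -.3008 .0291 71.8
```

```text
clock: 17.0
tool_pos: [0.5668, -0.2988, 0.1054]
orientation: [133.1, 90.0, -64.8]
force: [-0.2, 0.3, -0.7]
opening: 0.055
t 17.0 pos [ 0.5668 -0.2988  0.1054] phi -107.94 tilt [0. 0. 0.] q [-10.4  22.9 -12.6   0.  -54.4  82.4] F [-0.2  0.3 -0.7] M [ 0.09 -0.04 -0.02] open 55.0
 need linear [-0.008 -0.034 -1.271] rotz units -0.05 tilt units [0. 0. 0.]
```

```bash
python3 -m crank '[{"linear":[-0.01,-0.035,-0.4],"rot":[0,0,-0.05],"hand":0.4},{"linear":[0,0,-0.4],"rot":[0,0,0],"hand":0.4},{"linear":[0,0,-0.1],"rot":[0,0,0],"hand":0.4},{"linear":[0,0,0],"rot":[0,0,0],"hand":0.4},{"linear":[0,0,0],"rot":[0,0,0],"hand":0.4}]'; python3 st.py .5663 -.3008 .0291 71.8
```

```text
clock: 17.62
tool_pos: [0.5703, -0.2973, 0.0557]
orientation: [-177.5, 89.6, -15.4]
force: [-0.6, 0.6, -0.2]
opening: 0.0549
t 17.62 pos [ 0.5703 -0.2973  0.0557] phi -107.89 tilt [0.11 0.42 0.  ] q [-10.2  25.9 -15.4   0.1 -48.2  82.2] F [-0.6  0.6 -0.2] M [0.01 0.01 0.01] open 54.9
 need linear [-0.067 -0.058 -0.444] rotz units -0.06 tilt units [0.02 0.08 0.  ]
```

```bash
python3 -m crank '[{"linear":[-0.067,-0.06,0],"rot":[0.02,0.08,-0.05],"hand":0.4},{"linear":[0,0,-0.1],"rot":[0,0,0],"hand":0.4},{"linear":[0,0,-0.1],"rot":[0,0,0],"hand":0.4},{"linear":[0,0,0],"rot":[0,0,0],"hand":0.4}]'; python3 st.py .5663 -.3008 .0291 71.8
```

```text
clock: 18.12
tool_pos: [0.5667, -0.3015, 0.0446]
orientation: [179.9, 89.9, -18.2]
force: [0.3, 1.0, -0.1]
opening: 0.0553
t 18.12 pos [ 0.5667 -0.3015  0.0446] phi -108.18 tilt [0.04 0.13 0.  ] q [-10.6  26.7 -15.9   0.  -47.3  82.4] F [ 0.3  1.  -0.1] M [-0.03  0.06 -0.02] open 55.3
 need linear [-0.006  0.012 -0.258] rotz units -0.0 tilt units [0.01 0.03 0.  ]
```

```bash
python3 -m crank '[{"linear":[-0.01,0.012,-0.1],"rot":[0,0.03,0],"hand":0.4},{"linear":[0,0,-0.07],"rot":[0,0,0],"hand":0.4},{"linear":[0,0,-0.03],"rot":[0,0,0],"hand":0.4},{"linear":[0,0,0],"rot":[0,0,0],"hand":0.4}]'; python3 st.py .5663 -.3008 .0291 71.8
```

```text
clock: 18.62
tool_pos: [0.5659, -0.3007, 0.0312]
orientation: [40.4, 89.9, -157.8]
force: [0.9, 0.5, 0.1]
opening: 0.055
t 18.62 pos [ 0.5659 -0.3007  0.0312] phi -108.17 tilt [ 0.03 -0.08  0.  ] q [-10.5  27.6 -16.5   0.1 -46.   82.3] F [0.9 0.5 0.1] M [-0.04 -0.01  0.07] open 55.0
 need linear [ 0.007 -0.002 -0.036] rotz units -0.01 tilt units [ 0.01 -0.02  0.  ]
```

```bash
python3 -m crank '[{"linear":[0,0,-0.025],"rot":[0,0,0],"hand":0.4},{"linear":[0,0,0],"rot":[0,0,0],"hand":0.4}]'; python3 -m crank '[{"linear":[0,0,-0.015],"rot":[0,0,0],"hand":0.4},{"linear":[0,0,0],"rot":[0,0,0],"hand":0.4}]';python3 -m crank '[{"linear":[0,0,-0.012],"rot":[0,0,0],"hand":0.4},{"linear":[0,0,0],"rot":[0,0,0],"hand":0.4}]'
```

```text
clock: 18.88
tool_pos: [0.5661, -0.3007, 0.0299]
orientation: [53.6, 89.9, -144.6]
force: [0.3, 0.1, -0.5]
opening: 0.0552
clock: 19.12
tool_pos: [0.5662, -0.3007, 0.0292]
orientation: [75.0, 89.9, -123.2]
force: [-0.5, -0.3, -1.2]
opening: 0.0552
clock: 19.38
tool_pos: [0.5664, -0.3008, 0.0292]
orientation: [103.9, 89.9, -94.3]
force: [0.1, 0.6, -1.1]
opening: 0.0551
```

z has stopped at 0.0292, as predicted for contact, so I'll release the board.

```bash
python3 -m crank '[{"linear":[0,0,0],"rot":[0,0,0],"hand":0.66},{"linear":[0,0,0],"rot":[0,0,0],"hand":0.8},{"linear":[0,0,0],"rot":[0,0,0],"hand":0.8}]'; python3 -m crank '[{"linear":[0,0,0.2],"rot":[0,0,0],"hand":0.8},{"linear":[0,0,0.6],"rot":[0,0,0],"hand":0.8},{"linear":[0,0,0.9],"rot":[0,0,0],"hand":0.6},{"linear":[0,0,0.9],"rot":[0,0,0],"hand":0.6},{"linear":[-0.5,0,0.2],"rot":[0,0,0],"hand":0.5},{"linear":[-0.6,0,0],"rot":[0,0,0],"hand":0.5},{"linear":[-0.6,0,0],"rot":[0,0,0],"hand":0.5},{"linear":[0,0,0],"rot":[0,0,0],"hand":0.5},{"linear":[0,0,0],"rot":[0,0,0],"hand":0.5}]';python3 st.py .4145 -.3031 .16 47.2
python3 - <<'E'
from fx import *
s=snap("wrist");draw(s,.5898,-.3083,-18.2,"pics/w10.png",150,470,0,240,2.5)
E
```

```text
clock: 19.75
tool_pos: [0.5664, -0.3008, 0.029]
orientation: [107.2, 89.9, -90.9]
force: [-0.3, -0.3, 0.1]
opening: 0.0686
clock: 20.88
tool_pos: [0.4618, -0.3013, 0.2101]
orientation: [165.3, 89.5, -32.8]
force: [0.2, -0.5, -0.1]
opening: 0.0437
t 20.88 pos [ 0.4618 -0.3013  0.2101] phi -108.11 tilt [0.25 0.39 0.  ] q [-12.6   9.3 -16.9   0.2 -63.3  84.5] F [ 0.2 -0.5 -0.1] M [ 0.01  0.03 -0.02] open 43.7
 need linear [-0.788 -0.031 -0.835] rotz units -4.94 tilt units [0.05 0.08 0.  ]
```

View pics/w10.png

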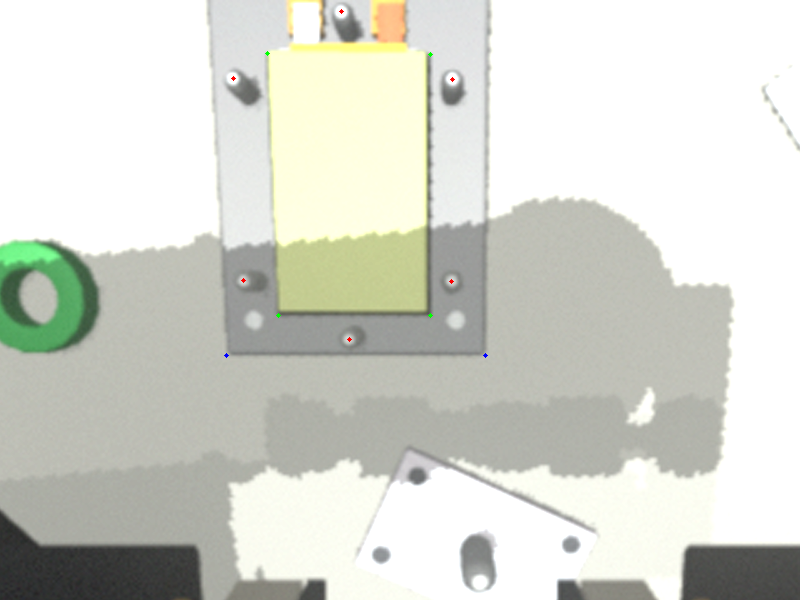

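The board is seated squarely. Next I'm measuring the plate.

Run:
```python
from h import *
s=snap("wrist")
a=onplane(s,150+409/2.5,450/2.5,.01);b=onplane(s,150+598/2.5,535/2.5,.01);c=onplane(s,150+358/2.5,562/2.5,.01)
t=onplane(s,150+480/2.5,582/2.5,.052)
print(a,b,c,t,np.linalg.norm(a-b),np.degrees(np.arctan2(*(b-a)[1::-1])),np.degrees(np.arctan2(*(c-a)[1::-1])))
np.savez("w10.npz",**s)
```

```text
[ 0.46172989 -0.28860737  0.01      ] [ 0.40162903 -0.35362388  0.01      ] [ 0.42209499 -0.2521393   0.01      ] [ 0.41180405 -0.30191754  0.052     ] 0.08853959427391274 -132.75010581886727 137.3828343884549
```

```bash
python3 -m crank '[{"linear":[-0.4,0,0],"rot":[0.04,0.08,-0.8],"hand":0.5},{"linear":[-0.4,0,-0.2],"rot":[0,0,-0.9],"hand":0.5},{"linear":[0,0,-0.3],"rot":[0,0,-0.9],"hand":0.5},{"linear":[0,0,-0.3],"rot":[0,0,-0.9],"hand":0.5},{"linear":[0,0,0],"rot":[0,0,-0.9],"hand":0.5},{"linear":[0,0,0],"rot":[0,0,-0.5],"hand":0.5},{"linear":[0,0,0],"rot":[0,0,0],"hand":0.5}]';python3 st.py .412 -.3022 .014 47.3
```

```text
clock: 21.85
tool_pos: [0.4171, -0.301, 0.158]
orientation: [38.7, 89.7, 175.4]
force: [-0.2, 1.0, -0.1]
opening: 0.0438
t 21.85 pos [ 0.4171 -0.301   0.158 ] phi -133.23 tilt [-0.03 -0.34 -0.  ] q [-13.9   8.9 -24.8   0.1 -56.6  60.6] F [-0.2  1.  -0.1] M [ 0.06 -0.    0.04] open 43.8
 need linear [-0.085 -0.019 -2.399] rotz units 0.11 tilt units [-0.01 -0.07 -0.  ]
```

```bash
python3 -m crank '[{"linear":[-0.085,-0.02,-0.4],"rot":[0,-0.07,0.1],"hand":0.5},{"linear":[0,0,-0.5],"rot":[0,0,0],"hand":0.5},{"linear":[0,0,-0.2],"rot":[0,0,0],"hand":0.5},{"linear":[0,0,0],"rot":[0,0,0],"hand":0.5},{"linear":[0,0,0],"rot":[0,0,0],"hand":0.5}]';python3 st.py .412 -.3022 .014 47.3
python3 - <<'E'
from h import *
s=snap("wrist");cv2.imwrite("pics/w11.png",s["image"][:,:,::-1]); print(proj(s,[[.412,-.3022,.052]]))
E
```

```text
clock: 22.48
tool_pos: [0.4149, -0.3028, 0.0915]
orientation: [-163.2, 89.9, -25.5]
force: [0.7, -0.0, 0.9]
opening: 0.0441
t 22.48 pos [ 0.4149 -0.3028  0.0915] phi -132.37 tilt [0.05 0.11 0.  ] q [-14.2  13.  -29.8   0.  -47.   61.8] F [ 0.7 -0.   0.9] M [ 0.05 -0.06  0.  ] open 44.1
 need linear [-0.048  0.011 -1.292] rotz units -0.07 tilt units [0.01 0.02 0.  ]
[[327.32391541 228.04372425]]
```

View pics/w11.png

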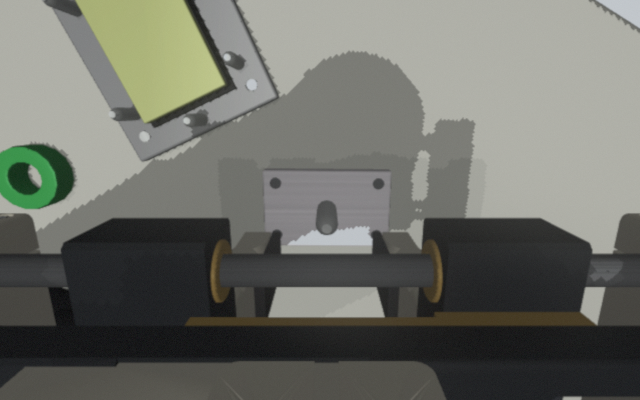

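```bash
python3 -m crank '[{"linear":[-0.048,0.01,-0.2],"rot":[0,0.02,-0.07],"hand":0.5},{"linear":[0,0,-0.4],"rot":[0,0,0],"hand":0.5},{"linear":[0,0,-0.3],"rot":[0,0,0],"hand":0.5},{"linear":[0,0,0],"rot":[0,0,0],"hand":0.5},{"linear":[0,0,0],"rot":[0,0,0],"hand":0.5}]';python3 st.py .412 -.3022 .014 47.3
```

```text
clock: 23.15
tool_pos: [0.4128, -0.3025, 0.0374]
orientation: [-162.7, 89.7, -25.5]
force: [0.4, 0.4, 0.2]
opening: 0.0438
t 23.15 pos [ 0.4128 -0.3025  0.0374] phi -132.77 tilt [0.13 0.27 0.  ] q [-14.2  17.2 -33.4   0.1 -39.1  61.3] F [0.4 0.4 0.2] M [ 0.06 -0.    0.03] open 43.8
 need linear [-0.014  0.005 -0.391] rotz units 0.01 tilt units [0.03 0.05 0.  ]
```

```bash
python3 -m crank '[{"linear":[-0.014,0,-0.25],"rot":[0.02,0.05,0],"hand":0.5},{"linear":[0,0,-0.08],"rot":[0,0,0],"hand":0.5},{"linear":[0,0,0],"rot":[0,0,0],"hand":0.5}]';python3 st.py .412 -.3022 .014 47.3
```

```text
clock: 23.52
tool_pos: [0.4127, -0.3027, 0.0174]
orientation: [-162.1, 89.9, -24.9]
force: [-0.1, 0.4, -0.1]
opening: 0.0438
t 23.52 pos [ 0.4127 -0.3027  0.0174] phi -132.77 tilt [0.05 0.11 0.  ] q [-14.2  19.1 -34.3   0.  -36.5  61.4] F [-0.1  0.4 -0.1] M [0.03 0.03 0.  ] open 43.8
 need linear [-0.012  0.009 -0.056] rotz units 0.01 tilt units [0.01 0.02 0.  ]
```

```bash
python3 -m crank '[{"linear":[-0.01,0.008,-0.045],"rot":[0,0.02,0],"hand":0.4},{"linear":[0,0,0],"rot":[0,0,0],"hand":0.3},{"linear":[0,0,0],"rot":[0,0,0],"hand":0.2},{"linear":[0,0,0],"rot":[0,0,0],"hand":0.1},{"linear":[0,0,0],"rot":[0,0,0],"hand":0},{"linear":[0,0,0],"rot":[0,0,0],"hand":0},{"linear":[0,0,0],"rot":[0,0,0],"hand":0}]';python3 st.py .412 -.3022 .014 47.3
python3 -m crank '[{"linear":[0,0,0.1],"rot":[0,0,0],"hand":0},{"linear":[0,0,0.4],"rot":[0,0,0],"hand":0},{"linear":[0,0,0.7],"rot":[0,0,0],"hand":0},{"linear":[0,0,0.8],"rot":[0,0,0],"hand":0},{"linear":[0,0,0.3],"rot":[0,0,0],"hand":0},{"linear":[0,0,0],"rot":[0,0,0],"hand":0}]';python3 st.py .5662 -.3007 .15 161.8
python3 - <<'E'
from h import *
s=snap("wrist");cv2.imwrite("pics/w12.png",s["image"][:,:,::-1])
s=snap("scene");cv2.imwrite("pics/s12.png",cv2.resize(s["image"][120:320,60:320,::-1],None,fx=3,fy=3))
E
```

```text
clock: 24.4
tool_pos: [0.4123, -0.3023, 0.0149]
orientation: [173.4, 89.9, -49.4]
force: [0.1, 0.6, -1.4]
opening: 0.0131
t 24.4 pos [ 0.4123 -0.3023  0.0149] phi -132.77 tilt [0.06 0.06 0.  ] q [-14.2  19.3 -34.4   0.1 -36.2  61.3] F [ 0.1  0.6 -1.4] M [ 0.06 -0.06  0.03] open 13.1
 need linear [-0.006  0.001 -0.015] rotz units 0.01 tilt units [0.01 0.01 0.  ]
clock: 25.15
tool_pos: [0.4104, -0.3017, 0.158]
orientation: [64.8, 89.9, -158.0]
force: [0.3, -1.4, -2.4]
opening: 0.0131
t 25.15 pos [ 0.4104 -0.3017  0.158 ] phi -132.8 tilt [ 0.02 -0.06  0.  ] q [-14.2   8.3 -25.5   0.  -56.2  61.4] F [ 0.3 -1.4 -2.4] M [ 0.13 -0.05  0.01] open 13.1
 need linear [ 2.597  0.016 -0.134] rotz units -13.08 tilt units [ 0.   -0.01  0.  ]
```

View pics/w12.png

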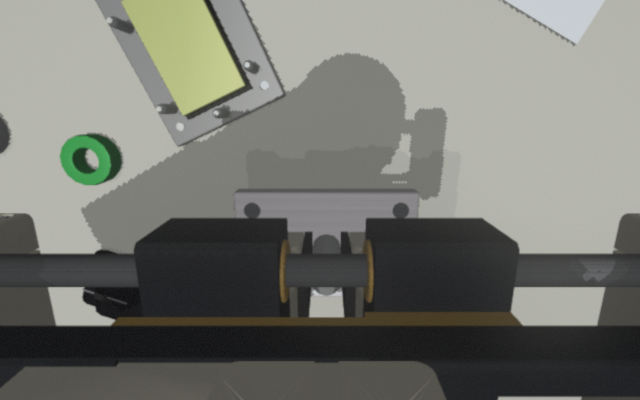

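View pics/s12.png

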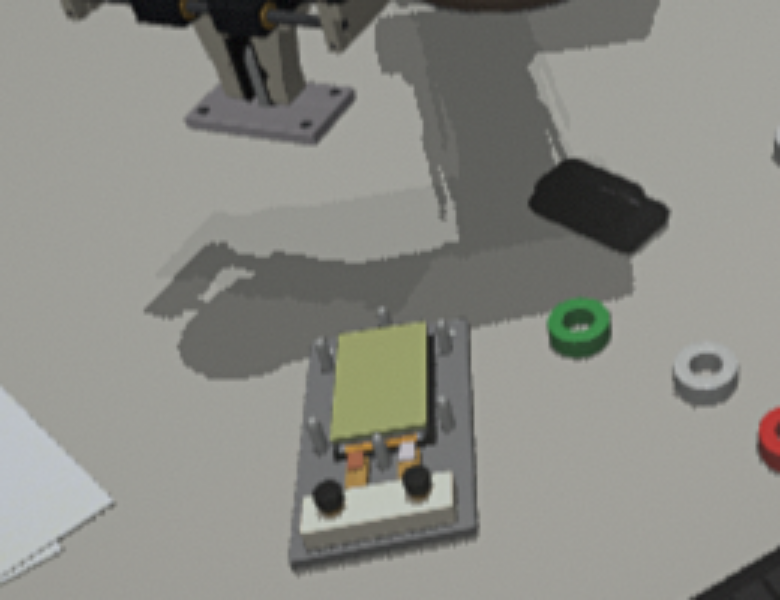

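The plate is held square and level. I'm moving it over the press.

```bash
python3 -m crank '[{"linear":[0.1,0,0],"rot":[0,0,-0.5],"hand":0},{"linear":[0.2,0,0],"rot":[0,0,-0.8],"hand":0},{"linear":[0.2,0,0],"rot":[0,0,-0.9],"hand":0},{"linear":[0.2,0,0],"rot":[0,0,-0.9],"hand":0},{"linear":[0.2,0,0],"rot":[0,0,-0.9],"hand":0},{"linear":[0.2,0,0],"rot":[0,0,-0.9],"hand":0},{"linear":[0.2,0,0],"rot":[0,0,-0.9],"hand":0},{"linear":[0.2,0,0],"rot":[0,0,-0.9],"hand":0},{"linear":[0.2,0,0],"rot":[0,0,-0.9],"hand":0},{"linear":[0.2,0,0],"rot":[0,0,-0.9],"hand":0},{"linear":[0.2,0,0],"rot":[0,0,-0.9],"hand":0},{"linear":[0.2,0,0],"rot":[0,0,-0.9],"hand":0},{"linear":[0.2,0,0],"rot":[0,0,-0.9],"hand":0},{"linear":[0.1,0,0],"rot":[0,0,-0.8],"hand":0},{"linear":[0,0,0],"rot":[0,0,0],"hand":0},{"linear":[0,0,0],"rot":[0,0,0],"hand":0}]';python3 st.py .5662 -.3007 .15 161.8
```

```text
clock: 27.25
tool_pos: [0.5552, -0.296, 0.1246]
orientation: [60.0, 87.1, 135.1]
force: [0.2, -0.8, -1.7]
opening: 0.0132
t 27.25 pos [ 0.5552 -0.296   0.1246] phi 165.13 tilt [-2.06 -2.07 -0.  ] q [-11.3  22.5  -9.8  -1.9 -60.2  -2.6] F [ 0.2 -0.8 -1.7] M [-0.03 -0.15 -0.05] open 13.2
 need linear [ 0.184 -0.078  0.423] rotz units -0.67 tilt units [-0.41 -0.41 -0.  ]
```

```bash
python3 -m crank '[{"linear":[0.18,-0.08,0],"rot":[-0.4,-0.4,-0.65],"hand":0},{"linear":[0,0,0],"rot":[0,0,0],"hand":0},{"linear":[0,0,0],"rot":[0,0,0],"hand":0}]';python3 st.py .5662 -.3007 .15 161.8
```

```text
clock: 27.62
tool_pos: [0.5643, -0.3006, 0.1233]
orientation: [63.5, 89.8, 135.5]
force: [0.4, 0.9, -1.3]
opening: 0.0131
t 27.62 pos [ 0.5643 -0.3006  0.1233] phi 162.01 tilt [-0.17 -0.17 -0.  ] q [-10.7  21.9 -11.4  -0.2 -56.8  -7.2] F [ 0.4  0.9 -1.3] M [ 0.14 -0.04 -0.  ] open 13.1
 need linear [ 0.031 -0.001  0.445] rotz units -0.04 tilt units [-0.03 -0.03 -0.  ]
```

```bash
python3 -m crank '[{"linear":[0.03,0,-0.2],"rot":[-0.03,-0.03,-0.04],"hand":0},{"linear":[0,0,-0.35],"rot":[0,0,0],"hand":0},{"linear":[0,0,-0.2],"rot":[0,0,0],"hand":0},{"linear":[0,0,0],"rot":[0,0,0],"hand":0},{"linear":[0,0,0],"rot":[0,0,0],"hand":0}]';python3 st.py .5662 -.3007 .0479 161.8
```

```text
clock: 28.25
tool_pos: [0.5658, -0.3007, 0.0757]
orientation: [69.7, 89.9, 141.6]
force: [-0.1, 0.0, -0.8]
opening: 0.013
t 28.25 pos [ 0.5658 -0.3007  0.0757] phi 161.9 tilt [-0.06 -0.08 -0.  ] q [-10.6  24.7 -14.2  -0.1 -51.1  -7.5] F [-0.1  0.  -0.8] M [ 0.08 -0.13  0.02] open 13.0
 need linear [ 0.007  0.001 -0.463] rotz units -0.02 tilt units [-0.01 -0.02 -0.  ]
```

Run:
```python
from fx import *
s=snap("wrist");cv2.imwrite("pics/w13.png",s["image"][:,:,::-1])
s=snap("scene");cv2.imwrite("pics/s13.png",cv2.resize(s["image"][150:320,110:270,::-1],None,fx=3.5,fy=3.5))
```

```text
(no output)
```

View pics/w13.png

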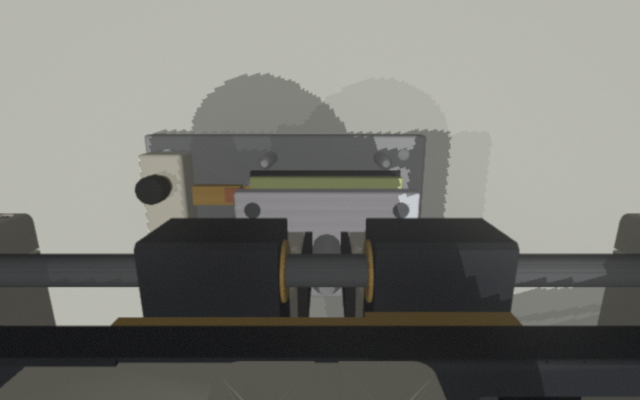

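View pics/s13.png

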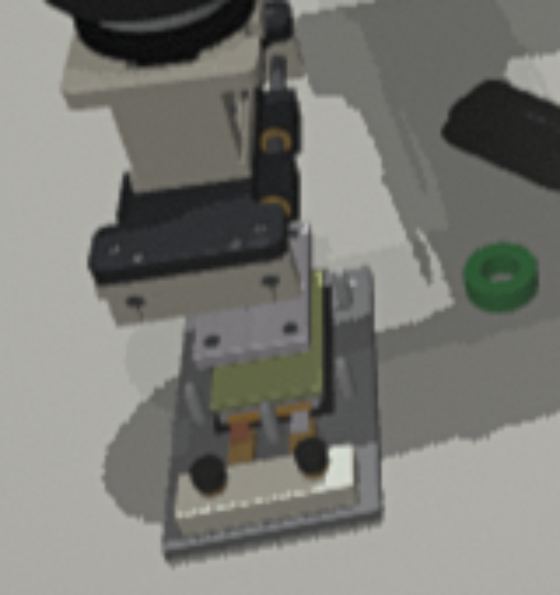

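The plate is square over the board, whose strip at row 182 is parallel to it. Lowering.

```bash
python3 -m crank '[{"linear":[0.005,0,-0.15],"rot":[0,-0.02,-0.02],"hand":0},{"linear":[0,0,-0.15],"rot":[0,0,0],"hand":0},{"linear":[0,0,-0.03],"rot":[0,0,0],"hand":0},{"linear":[0,0,0],"rot":[0,0,0],"hand":0}]';python3 st.py .5662 -.3007 .0479 161.8
```

```text
clock: 28.85
tool_pos: [0.5665, -0.3008, 0.0554]
orientation: [-51.0, 89.9, 20.8]
force: [0.3, -0.0, -1.2]
opening: 0.0128
t 28.85 pos [ 0.5665 -0.3008  0.0554] phi 161.79 tilt [-0.05  0.12  0.  ] q [-10.6  26.  -15.3  -0.1 -48.6  -7.5] F [ 0.3 -0.  -1.2] M [ 0.05 -0.07 -0.03] open 12.8
 need linear [-0.005  0.001 -0.126] rotz units 0.0 tilt units [-0.01  0.02  0.  ]
```

```bash
python3 -m crank '[{"linear":[-0.004,0,-0.06],"rot":[0,0.02,0],"hand":0},{"linear":[0,0,-0.03],"rot":[0,0,0],"hand":0},{"linear":[0,0,0],"rot":[0,0,0],"hand":0}]';python3 st.py .5662 -.3007 .0479 161.8;python3 -m crank '[{"linear":[0,0,-0.015],"rot":[0,0,0],"hand":0},{"linear":[0,0,0],"rot":[0,0,0],"hand":0}]'
```

```text
clock: 29.22
tool_pos: [0.5664, -0.3008, 0.0499]
orientation: [-26.8, 89.9, 45.0]
force: [-0.9, -0.2, -2.0]
opening: 0.0133
t 29.23 pos [ 0.5664 -0.3008  0.0499] phi 161.8 tilt [-0.04  0.04  0.  ] q [-10.6  26.4 -15.6  -0.1 -48.   -7.6] F [-0.9 -0.2 -2. ] M [ 0.15 -0.11 -0.04] open 13.3
 need linear [-0.004  0.002 -0.034] rotz units 0.0 tilt units [-0.01  0.01  0.  ]
clock: 29.48
tool_pos: [0.5666, -0.3008, 0.0491]
orientation: [-39.8, 89.9, 32.0]
force: [1.2, -0.4, -2.8]
opening: 0.0131
```

```bash
python3 -m crank '[{"linear":[0,0,-0.015],"rot":[0,0,0],"hand":0},{"linear":[0,0,0],"rot":[0,0,0],"hand":0}]';python3 -m crank '[{"linear":[0,0,-0.012],"rot":[0,0,0],"hand":0},{"linear":[0,0,0],"rot":[0,0,0],"hand":0}]'; python3 -m crank '[{"linear":[0,0,-0.008],"rot":[0,0,0],"hand":0},{"linear":[0,0,0],"rot":[0,0,0],"hand":0}]'
```

```text
clock: 29.72
tool_pos: [0.5667, -0.3008, 0.0483]
orientation: [-47.7, 89.9, 24.1]
force: [0.2, 0.4, -1.6]
opening: 0.0132
clock: 29.98
tool_pos: [0.5668, -0.3009, 0.048]
orientation: [-60.4, 89.9, 11.5]
force: [-0.5, -0.2, -1.3]
opening: 0.0133
clock: 30.22
tool_pos: [0.5669, -0.3009, 0.048]
orientation: [-66.8, 89.9, 5.0]
force: [-0.6, -0.1, -0.7]
opening: 0.0131
```

```bash
python3 -m crank '[{"linear":[0,0,-0.006],"rot":[0,0,0],"hand":0},{"linear":[0,0,0],"rot":[0,0,0],"hand":0}]';python3 -m crank '[{"linear":[0,0,0],"rot":[0,0,0],"hand":0.2},{"linear":[0,0,0],"rot":[0,0,0],"hand":0.35},{"linear":[0,0,0],"rot":[0,0,0],"hand":0.4},{"linear":[0,0,0],"rot":[0,0,0],"hand":0.4}]'; python3 st.py; python3 -m crank '[{"linear":[0,0,0.2],"rot":[0,0,0],"hand":0.4},{"linear":[0,0,0.6],"rot":[0,0,0],"hand":0.4},{"linear":[0,0,0.9],"rot":[0,0,0],"hand":0.6},{"linear":[0,0,0.9],"rot":[0,0,0],"hand":0.8},{"linear":[0,0.5,0.2],"rot":[0,0,0.4],"hand":1},{"linear":[-0.2,0.9,0],"rot":[0,0,0.9],"hand":1},{"linear":[-0.2,0.9,0],"rot":[0,0,0.9],"hand":1},{"linear":[-0.2,0.9,0],"rot":[0,0,0.9],"hand":1}]'; python3 st.py .4709 .0885 .16 -90
python3 - <<'E'
from fx import *
s=snap("top"); draw(s,.5898,-.3083,-18.2,"pics/t14.png",400,530,130,300,4)
s=snap("scene");cv2.imwrite("pics/s14.png",cv2.resize(s["image"][150:320,110:270,::-1],None,fx=3.5,fy=3.5))
E
```

```text
clock: 30.48
tool_pos: [0.5669, -0.3009, 0.048]
orientation: [-70.8, 89.9, 1.1]
force: [-0.7, 0.3, 0.6]
opening: 0.013
clock: 30.98
tool_pos: [0.5673, -0.3011, 0.0476]
orientation: [-74.8, 89.9, -3.0]
force: [-0.8, -0.1, -0.8]
opening: 0.0345
t 30.98 pos [ 0.5673 -0.3011  0.0476] phi 161.82 tilt [0.01 0.15 0.  ] q [-10.6  26.5 -15.7  -0.  -47.7  -7.6] F [-0.8 -0.1 -0.8] M [ 0.07 -0.03  0.01] open 34.5
clock: 31.98
tool_pos: [0.5301, -0.1078, 0.2274]
orientation: [-91.7, 89.5, -4.2]
force: [1.2, 1.3, 0.3]
opening: 0.0863
t 31.98 pos [ 0.5301 -0.1078  0.2274] phi 177.46 tilt [0.04 0.48 0.  ] q [  9.4   7.6 -16.6   0.1 -65.3 -11.9] F [1.2 1.3 0.3] M [ 0.22 -0.15  0.02] open 86.3
 need linear [-0.987  3.272 -1.124] rotz units -17.49 tilt units [0.01 0.1  0.  ]
```

View pics/t14.png

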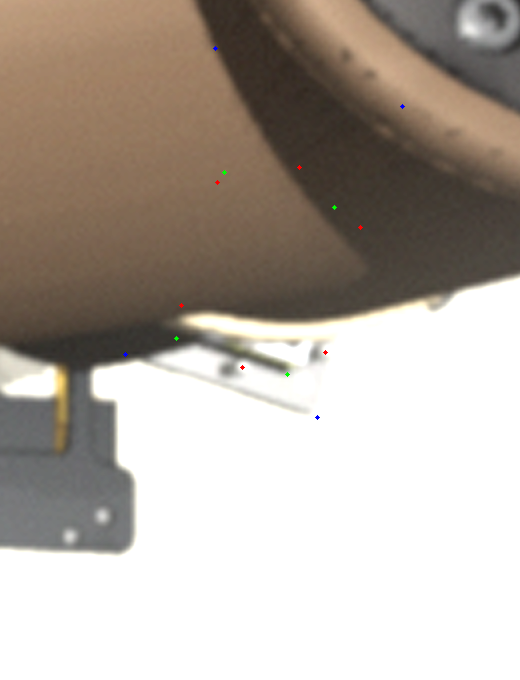

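View pics/s14.png

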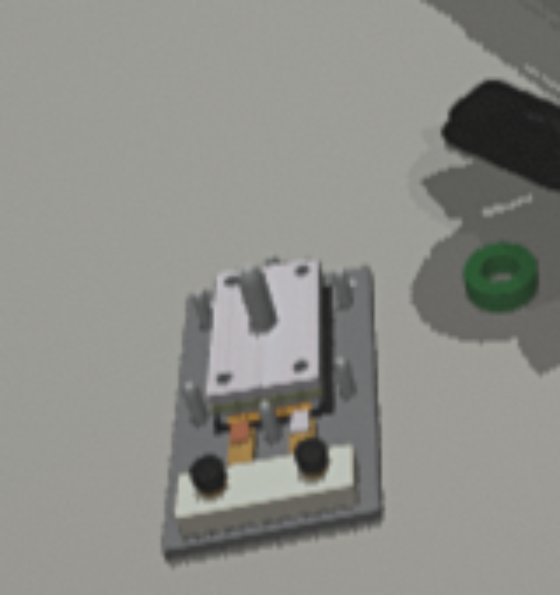

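```bash
python3 -m crank '[{"linear":[-0.3,0.8,0],"rot":[0,0.1,0.9],"hand":1},{"linear":[-0.3,0.8,-0.2],"rot":[0,0,0.9],"hand":1},{"linear":[-0.3,0.8,-0.2],"rot":[0,0,0.9],"hand":1},{"linear":[0,0.3,-0.2],"rot":[0,0,0.9],"hand":1},{"linear":[0,0,0],"rot":[0,0,0.9],"hand":1},{"linear":[0,0,0],"rot":[0,0,0.9],"hand":1},{"linear":[0,0,0],"rot":[0,0,0.9],"hand":1},{"linear":[0,0,0],"rot":[0,0,0],"hand":1}]'; python3 st.py .4709 .0885 .16 -150
cat > ring.py <<'E'
from h import *
def ring(ztop,near,name,rad=.045,dz=.004):
    s=snap("wrist");cv2.imwrite(name,s["image"][:,:,::-1])
    w=cloud(s);m=(abs(w[...,2]-ztop)<dz)&(np.hypot(w[...,0]-near[0],w[...,1]-near[1])<rad)
    m=m.astype(np.uint8);cs,h=cv2.findContours(m,cv2.RETR_CCOMP,cv2.CHAIN_APPROX_NONE)
    for i,c in enumerate(cs):
        if len(c)>20:
            P=np.array([onplane(s,u,v,ztop)[:2] for u,v in c[:,0]])
            A=np.c_[2*P,np.ones(len(P))];x=np.linalg.lstsq(A,(P**2).sum(1),rcond=None)[0]
            print("hole" if h[0,i,3]>=0 else "outer",len(c),x[:2].round(4),"r",np.sqrt(x[2]+x[0]**2+x[1]**2).round(4),"px",c[:,0].mean(0).round())
E
python3 -c "
from ring import *
ring(.022,[.4709,.0885],'pics/w15.png')"
```

```text
clock: 33.08
tool_pos: [0.4757, 0.0614, 0.1986]
orientation: [-83.8, 89.4, 36.4]
force: [0.0, 0.6, -0.6]
opening: 0.0878
t 33.08 pos [0.4757 0.0614 0.1986] phi -149.8 tilt [-0.38  0.51  0.  ] q [ 30.9   2.8 -26.   -0.1 -60.6  -0.6] F [ 0.   0.6 -0.6] M [-0.03  0.01 -0.04] open 87.8
 need linear [-0.079  0.452 -0.643] rotz units -0.04 tilt units [-0.08  0.1   0.  ]
outer 172 [0.4701 0.0881] r 0.0303 px [319. 204.]
hole 63 [0.4702 0.0879] r 0.0111 px [318. 205.]
```

View pics/w15.png

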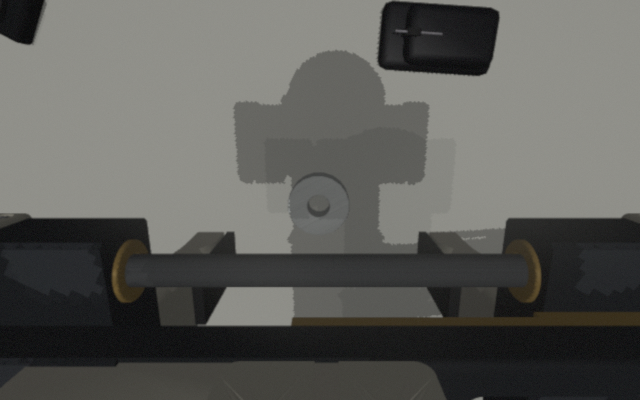

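The large ring is at (318,205), centre (0.4702, 0.088). Radii 30.3 and 11.1 match the given sizes.

```bash
python3 -m crank '[{"linear":[-0.09,0.44,-0.4],"rot":[-0.07,0.1,-0.04],"hand":1},{"linear":[0,0,-0.8],"rot":[0,0,0],"hand":1},{"linear":[0,0,-0.8],"rot":[0,0,0],"hand":1},{"linear":[0,0,-0.5],"rot":[0,0,0],"hand":1},{"linear":[0,0,0],"rot":[0,0,0],"hand":1},{"linear":[0,0,0],"rot":[0,0,0],"hand":1}]'; python3 st.py .4702 .088 .004 30
```

```text
clock: 33.88
tool_pos: [0.4729, 0.0887, 0.049]
orientation: [-94.4, 89.5, 24.9]
force: [0.2, 0.1, -0.3]
opening: 0.088
t 33.88 pos [0.4729 0.0887 0.049 ] phi -150.72 tilt [-0.19  0.41  0.  ] q [ 34.2  13.6 -36.7   0.1 -39.3  -5. ] F [ 0.2  0.1 -0.3] M [ 0.06 -0.    0.08] open 88.0
 need linear [-0.045 -0.012 -0.75 ] rotz units 0.14 tilt units [-0.04  0.08  0.  ]
```

```bash
python3 -m crank '[{"linear":[-0.045,-0.01,0],"rot":[-0.04,0.08,0.14],"hand":1},{"linear":[0,0,-0.35],"rot":[0,0,0],"hand":1},{"linear":[0,0,-0.2],"rot":[0,0,0],"hand":1},{"linear":[0,0,0],"rot":[0,0,0],"hand":1},{"linear":[0,0,0],"rot":[0,0,0],"hand":1}]'; python3 st.py .4702 .088 .004 30
```

```text
clock: 34.5
tool_pos: [0.4736, 0.09, 0.0208]
orientation: [-90.9, 89.5, 29.2]
force: [0.1, -0.5, -0.6]
opening: 0.0879
t 34.5 pos [0.4736 0.09   0.0208] phi -149.94 tilt [-0.25  0.45  0.  ] q [ 34.2  16.3 -38.2   0.1 -35.   -4.2] F [ 0.1 -0.5 -0.6] M [0.02 0.01 0.05] open 87.9
 need linear [-0.057 -0.034 -0.28 ] rotz units -0.01 tilt units [-0.05  0.09  0.  ]
```

```bash
python3 -m crank '[{"linear":[-0.055,-0.034,-0.15],"rot":[-0.05,0.09,0],"hand":1},{"linear":[0,0,-0.07],"rot":[0,0,0],"hand":1},{"linear":[0,0,0],"rot":[0,0,0],"hand":1}]'; python3 st.py .4702 .088 .004 30
```

```text
clock: 34.88
tool_pos: [0.4705, 0.0881, 0.0075]
orientation: [-83.4, 90.0, 36.7]
force: [-0.0, 0.2, -1.2]
opening: 0.0877
t 34.88 pos [0.4705 0.0881 0.0075] phi -149.93 tilt [-0.02  0.03  0.  ] q [ 34.2  17.6 -38.8  -0.  -33.5  -4.2] F [-0.   0.2 -1.2] M [ 0.06  0.04 -0.02] open 87.7
 need linear [-0.005 -0.001 -0.058] rotz units -0.01 tilt units [-0.    0.01  0.  ]
```

```bash
python3 -m crank '[{"linear":[-0.005,0,-0.05],"rot":[0,0,0],"hand":1},{"linear":[0,0,0],"rot":[0,0,0],"hand":0.8},{"linear":[0,0,0],"rot":[0,0,0],"hand":0.7},{"linear":[0,0,0],"rot":[0,0,0],"hand":0.6},{"linear":[0,0,0],"rot":[0,0,0],"hand":0.5},{"linear":[0,0,0],"rot":[0,0,0],"hand":0.5}]'; python3 st.py .4702 .088 .004 30; python3 -m crank '[{"linear":[0,0,0.1],"rot":[0,0,0],"hand":0.5},{"linear":[0,0,0.4],"rot":[0,0,0],"hand":0.5},{"linear":[0,0,0.8],"rot":[0,0,0],"hand":0.5},{"linear":[0,0,0.8],"rot":[0,0,0],"hand":0.5},{"linear":[0,0,0.6],"rot":[0,0,0],"hand":0.5},{"linear":[0,0,0],"rot":[0,0,0],"hand":0.5}]';python3 st.py .567 -.3009 .16 71.8
python3 -c "
from ring import *
ring(.17,[.4709,.0885],'pics/w16.png',dz=.01)"
```

```text
clock: 35.62
tool_pos: [0.4706, 0.0883, 0.0044]
orientation: [-89.4, 89.9, 30.7]
force: [0.7, -0.0, -2.1]
opening: 0.0614
t 35.62 pos [0.4706 0.0883 0.0044] phi -149.91 tilt [-0.04  0.07  0.  ] q [ 34.3  18.  -39.    0.  -33.   -4.2] F [ 0.7 -0.  -2.1] M [ 0.07 -0.14  0.02] open 61.4
 need linear [-0.006 -0.006 -0.007] rotz units -0.02 tilt units [-0.01  0.01  0.  ]
clock: 36.38
tool_pos: [0.4654, 0.0858, 0.1699]
orientation: [79.1, 89.6, -160.9]
force: [1.1, 1.1, -6.3]
opening: 0.0616
t 36.38 pos [0.4654 0.0858 0.1699] phi -150.03 tilt [ 0.14 -0.4   0.  ] q [ 34.3   4.4 -28.3  -0.1 -57.7  -4.2] F [ 1.1  1.1 -6.3] M [ 0.08 -0.04 -0.02] open 61.6
 need linear [ 1.694 -6.445 -0.166] rotz units 8.37 tilt units [ 0.03 -0.08  0.  ]
outer 56 [0.438  0.0625] r 0.0032 px [398. 236.]
outer 98 [0.5013 0.1008] r 0.0067 px [246. 235.]
outer 256 [0.4637 0.0865] r 0.0307 px [327. 203.]
```

View pics/w16.png

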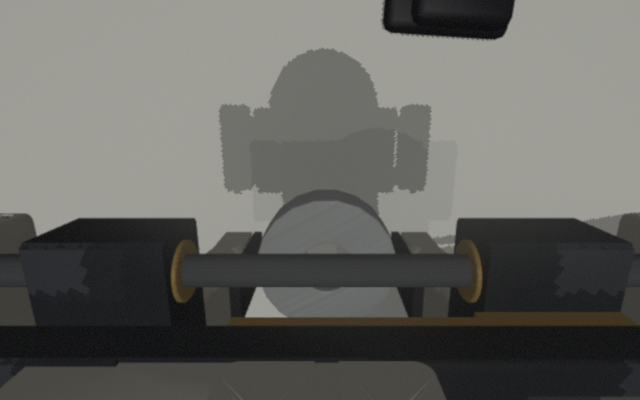

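```bash
cat > held.py <<'E'
from h import *
from scipy.optimize import least_squares
from plant import monitor
import sys
def held(above,r,name):
    o=monitor.get_obs();T=pose(o);s=snap("wrist");cv2.imwrite(name,s["image"][:,:,::-1])
    # ring-top plane: TCP + tool -x * above
    zt=o["tool_pos"][2]+above
    w=cloud(s);m=(abs(w[...,2]-zt)<.006)&(np.hypot(w[...,0]-T[0,3],w[...,1]-T[1,3])<.05)
    P=[]
    for u in range(250,410):
        v=np.where(m[100:245,u])[0]
        if len(v)>4: P.append(onplane(s,u,100+v[0]-.5,zt)[:2])
    P=np.array(P)
    f=lambda c:np.hypot(P[:,0]-c[0],P[:,1]-c[1])-r
    g=least_squares(f,T[:2,3],loss="soft_l1",f_scale=.001)
    d=g.x-T[:2,3]; print("n",len(P),"centre",g.x.round(4),"minus TCP: along y",(d@T[:2,1]).round(4),"along z",(d@T[:2,2]).round(4),"resid",np.median(abs(g.fun)).round(5),"toolz",T[:2,2].round(2),"wz",np.nanmedian(w[...,2][m]).round(4))
if __name__=="__main__": held(float(sys.argv[1]),float(sys.argv[2]),sys.argv[3])
E
python3 held.py .0176 .031 pics/w16b.png
```

```text
n 148 centre [0.4634 0.0845] minus TCP: along y 0.0011 along z -0.0003 resid 0.00027 toolz [-0.5   0.87] wz 0.186
```

```bash
python3 -m crank '[{"linear":[0.1,-0.4,0],"rot":[0,0,0.5],"hand":0.5},{"linear":[0.2,-0.7,0],"rot":[0,0,0.8],"hand":0.5},{"linear":[0.2,-0.8,0],"rot":[0,0,0.9],"hand":0.5},{"linear":[0.2,-0.8,0],"rot":[0,0,0.9],"hand":0.5},{"linear":[0.2,-0.8,0],"rot":[0,0,0.9],"hand":0.5},{"linear":[0.2,-0.8,0],"rot":[0,0,0.9],"hand":0.5},{"linear":[0.2,-0.8,0],"rot":[0,0,0.9],"hand":0.5},{"linear":[0.2,-0.6,0],"rot":[0,0,0.9],"hand":0.5},{"linear":[0.1,-0.3,0],"rot":[0,0,0.9],"hand":0.5},{"linear":[0,0,0],"rot":[0,0,0.6],"hand":0.5},{"linear":[0,0,0],"rot":[0,0,0],"hand":0.5},{"linear":[0,0,0],"rot":[0,0,0],"hand":0.5}]';python3 st.py .567 -.3009 .15 71.8
```

```text
clock: 37.98
tool_pos: [0.5446, -0.2858, 0.1364]
orientation: [37.0, 86.9, -161.0]
force: [-0.2, 0.7, -4.3]
opening: 0.0616
t 37.98 pos [ 0.5446 -0.2858  0.1364] phi -107.89 tilt [ 1.   -2.91  0.  ] q [ -8.6  20.3 -13.    1.7 -59.5  79.8] F [-0.2  0.7 -4.3] M [ 0.09 -0.24  0.02] open 61.6
 need linear [ 0.374 -0.251  0.227] rotz units -0.06 tilt units [ 0.2  -0.58  0.  ]
```

```bash
python3 -m crank '[{"linear":[0.1,-0.1,0.1],"rot":[0.2,-0.55,-0.06],"hand":0.5},{"linear":[0.1,-0.1,0.1],"rot":[0,0,0],"hand":0.5},{"linear":[0,0,0],"rot":[0,0,0],"hand":0.5},{"linear":[0,0,0],"rot":[0,0,0],"hand":0.5}]';python3 st.py .567 -.3009 .12 71.8; python3 held.py .0176 .031 pics/w17.png
```

```text
clock: 38.48
tool_pos: [0.5575, -0.2982, 0.1496]
orientation: [-118.7, 89.9, 43.0]
force: [0.2, 0.4, -5.5]
opening: 0.0613
t 38.48 pos [ 0.5575 -0.2982  0.1496] phi -108.29 tilt [-0.07  0.08  0.  ] q [-10.5  19.8 -10.9  -0.1 -59.2  82.3] F [ 0.2  0.4 -5.5] M [0.02 0.06 0.01] open 61.3
 need linear [ 0.158 -0.045 -0.494] rotz units 0.02 tilt units [-0.01  0.02  0.  ]
n 150 centre [ 0.557  -0.2989] minus TCP: along y 0.0009 along z 0.0003 resid 0.00027 toolz [-0.95  0.31] wz 0.1675
```

View pics/w17.png

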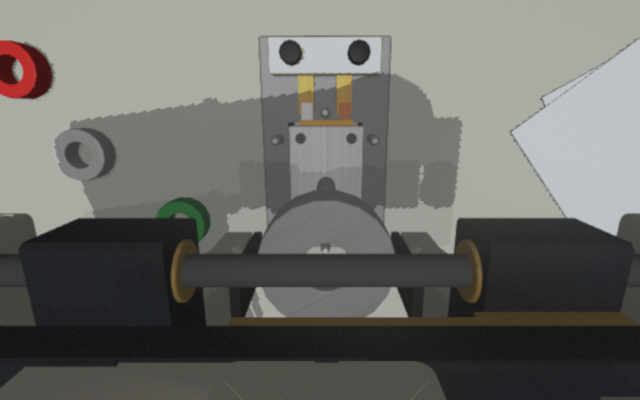

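```bash
python3 -m crank '[{"linear":[0.158,-0.045,-0.15],"rot":[-0.01,0.02,0.02],"hand":0.5},{"linear":[0,0,-0.15],"rot":[0,0,0],"hand":0.5},{"linear":[0,0,0],"rot":[0,0,0],"hand":0.5},{"linear":[0,0,0],"rot":[0,0,0],"hand":0.5}]';python3 st.py .567 -.3009 .1 71.8; python3 held.py .0176 .031 pics/w18.png;python3 -c "
from h import *
s=snap('wrist');
print(proj(s,[[.567,-.3009,.085]]))
im=cv2.imread('pics/w18.png')[150:350,220:430];cv2.imwrite('pics/w18b.png',np.clip(cv2.resize(im,None,fx=3.5,fy=3.5,interpolation=cv2.INTER_CUBIC).astype(float)*1.8,0,255).astype(np.uint8))"
```

```text
clock: 39.02
tool_pos: [0.5674, -0.3005, 0.1292]
orientation: [3.7, 89.9, 165.6]
force: [-0.0, 1.1, -4.5]
opening: 0.0612
t 39.02 pos [ 0.5674 -0.3005  0.1292] phi -108.14 tilt [-0.04 -0.14 -0.  ] q [-10.5  21.8 -10.9  -0.  -57.5  82.4] F [-0.   1.1 -4.5] M [-0.04 -0.01 -0.02] open 61.2
 need linear [-0.007 -0.007 -0.486] rotz units -0.01 tilt units [-0.01 -0.03 -0.  ]
n 149 centre [ 0.5669 -0.3013] minus TCP: along y 0.001 along z 0.0002 resid 0.00029 toolz [-0.95  0.31] wz 0.147
[[325.9301945  220.94398544]]
```

View pics/w18b.png

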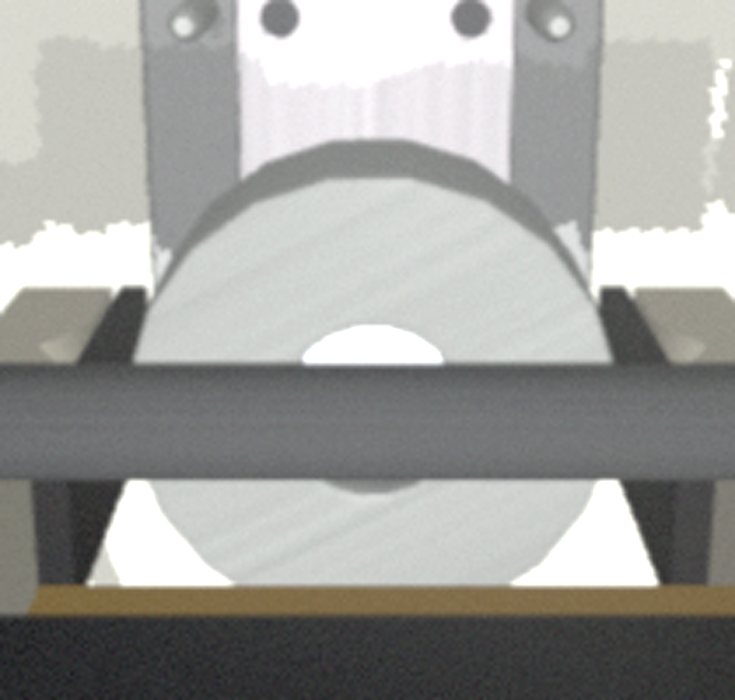

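```bash
python3 -m crank '[{"linear":[-0.007,-0.007,-0.25],"rot":[-0.01,-0.03,-0.01],"hand":0.5},{"linear":[0,0,-0.2],"rot":[0,0,0],"hand":0.5},{"linear":[0,0,-0.05],"rot":[0,0,0],"hand":0.5},{"linear":[0,0,0],"rot":[0,0,0],"hand":0.5}]';python3 st.py .5669 -.3009 .08 71.8
```

```text
clock: 39.62
tool_pos: [0.5665, -0.3008, 0.097]
orientation: [-179.5, 90.0, -17.7]
force: [0.0, -0.5, -4.8]
opening: 0.0612
t 39.62 pos [ 0.5665 -0.3008  0.097 ] phi -108.21 tilt [0.   0.01 0.  ] q [-10.6  23.4 -13.1   0.  -53.5  82.4] F [ 0.  -0.5 -4.8] M [0.   0.01 0.03] open 61.2
 need linear [ 0.007 -0.001 -0.283] rotz units 0.0 tilt units [0. 0. 0.]
```

```bash
python3 -m crank '[{"linear":[0,0,-0.12],"rot":[0,0,0],"hand":0.5},{"linear":[0,0,-0.1],"rot":[0,0,0],"hand":0.5},{"linear":[0,0,-0.02],"rot":[0,0,0],"hand":0.5},{"linear":[0,0,0],"rot":[0,0,0],"hand":0.5}]';python3 st.py .5669 -.3009 .06 71.8
```

```text
clock: 40.12
tool_pos: [0.5669, -0.301, 0.082]
orientation: [177.1, 89.9, -21.1]
force: [-0.8, 0.7, -4.5]
opening: 0.0615
t 40.12 pos [ 0.5669 -0.301   0.082 ] phi -108.21 tilt [0.02 0.06 0.  ] q [-10.6  24.3 -13.9   0.  -51.7  82.4] F [-0.8  0.7 -4.5] M [ 0.01  0.   -0.01] open 61.5
 need linear [-0.     0.001 -0.367] rotz units 0.0 tilt units [0.   0.01 0.  ]
```

The ring is threaded 7 mm over the tip with no contact force. Continuing down.

```bash
python3 -m crank '[{"linear":[0,0,-0.15],"rot":[0,0,0],"hand":0.5},{"linear":[0,0,-0.15],"rot":[0,0,0],"hand":0.5},{"linear":[0,0,-0.02],"rot":[0,0,0],"hand":0.5},{"linear":[0,0,0],"rot":[0,0,0],"hand":0.5}]';python3 st.py .5669 -.3009 .0474 71.8
```

```text
clock: 40.62
tool_pos: [0.5669, -0.301, 0.0614]
orientation: [174.2, 89.9, -24.0]
force: [-0.1, -0.2, -4.1]
opening: 0.0612
t 40.62 pos [ 0.5669 -0.301   0.0614] phi -108.2 tilt [0.02 0.06 0.  ] q [-10.6  25.6 -15.    0.  -49.3  82.4] F [-0.1 -0.2 -4.1] M [ 0.02  0.04 -0.  ] open 61.2
 need linear [ 0.     0.001 -0.234] rotz units 0.0 tilt units [0.   0.01 0.  ]
```

```bash
python3 -m crank '[{"linear":[0,0,-0.1],"rot":[0,0,0],"hand":0.5},{"linear":[0,0,-0.08],"rot":[0,0,0],"hand":0.5},{"linear":[0,0,0],"rot":[0,0,0],"hand":0.5}]';python3 -m crank '[{"linear":[0,0,-0.03],"rot":[0,0,0],"hand":0.5},{"linear":[0,0,0],"rot":[0,0,0],"hand":0.5}]'
```

```text
clock: 41.0
tool_pos: [0.567, -0.301, 0.0501]
orientation: [177.6, 89.9, -20.6]
force: [-0.8, 0.4, -5.1]
opening: 0.0615
clock: 41.25
tool_pos: [0.5672, -0.3011, 0.0483]
orientation: [175.3, 89.9, -22.9]
force: [0.1, -0.0, -5.9]
opening: 0.0617
```

```bash
python3 -m crank '[{"linear":[0,0,-0.012],"rot":[0,0,0],"hand":0.5},{"linear":[0,0,0],"rot":[0,0,0],"hand":0.5}]';python3 -m crank '[{"linear":[0,0,-0.01],"rot":[0,0,0],"hand":0.5},{"linear":[0,0,0],"rot":[0,0,0],"hand":0.5}]';python3 -m crank '[{"linear":[0,0,-0.01],"rot":[0,0,0],"hand":0.5},{"linear":[0,0,0],"rot":[0,0,0],"hand":0.5}]'
```

```text
clock: 41.5
tool_pos: [0.5674, -0.3011, 0.0478]
orientation: [176.9, 89.9, -21.3]
force: [-0.6, 0.8, -4.2]
opening: 0.0615
clock: 41.75
tool_pos: [0.5675, -0.3012, 0.0476]
orientation: [175.9, 89.9, -22.3]
force: [0.5, -1.5, -5.4]
opening: 0.0616
clock: 42.0
tool_pos: [0.5676, -0.3012, 0.0475]
orientation: [175.1, 89.8, -23.1]
force: [-0.6, -0.5, -3.9]
opening: 0.0616
```

```bash
python3 -m crank '[{"linear":[-0.01,0,-0.012],"rot":[0,0,0],"hand":0.5},{"linear":[0,0,0],"rot":[0,0,0],"hand":0.5}]';python3 -m crank '[{"linear":[0,0,-0.012],"rot":[0,0,0],"hand":0.5},{"linear":[0,0,0],"rot":[0,0,0],"hand":0.5}]';python3 st.py
```

```text
clock: 42.25
tool_pos: [0.5676, -0.3012, 0.0475]
orientation: [177.9, 89.7, -20.3]
force: [-0.8, 0.3, -3.6]
opening: 0.0616
clock: 42.5
tool_pos: [0.5676, -0.3012, 0.0475]
orientation: [176.3, 89.7, -21.9]
force: [0.2, 0.4, -1.8]
opening: 0.0615
t 42.5 pos [ 0.5676 -0.3012  0.0475] phi -108.15 tilt [0.1  0.25 0.  ] q [-10.6  26.5 -15.8   0.1 -47.5  82.4] F [ 0.2  0.4 -1.8] M [0.34 0.27 0.  ] open 61.5
```

```bash
python3 -m crank '[{"linear":[0,0,-0.008],"rot":[0,0,0],"hand":0.5},{"linear":[0,0,0],"rot":[0,0,0],"hand":0.5}]';python3 st.py; python3 -m crank '[{"linear":[0,0,0],"rot":[0,0,0],"hand":0.73},{"linear":[0,0,0],"rot":[0,0,0],"hand":0.85},{"linear":[0,0,0],"rot":[0,0,0],"hand":0.85}]';python3 st.py; python3 -m crank '[{"linear":[0,0,0.2],"rot":[0,0,0],"hand":0.85},{"linear":[0,0,0.6],"rot":[0,0,0],"hand":0.85},{"linear":[0,0,0.9],"rot":[0,0,0],"hand":0.85},{"linear":[0,0,0.9],"rot":[0,0,0],"hand":0.85},{"linear":[0.2,0.6,0.1],"rot":[0,0,0],"hand":0.9},{"linear":[0.3,0.8,0],"rot":[0,0,0],"hand":0.9},{"linear":[0.2,0.6,0],"rot":[0,0,0],"hand":0.9},{"linear":[0,0,0],"rot":[0,0,0],"hand":0.9},{"linear":[0,0,0],"rot":[0,0,0],"hand":0.9}]'; python3 st.py .650 -.113 .16 71.8
python3 -c "
from ring import *
ring(.018,[.650,-.113],'pics/w20.png',rad=.035)
s=snap('scene');cv2.imwrite('pics/s20.png',cv2.resize(s['image'][150:320,110:270,::-1],None,fx=3.5,fy=3.5))"
```

```text
clock: 42.75
tool_pos: [0.5676, -0.3012, 0.0475]
orientation: [175.3, 89.7, -22.8]
force: [-1.0, 1.2, 0.2]
opening: 0.0612
t 42.75 pos [ 0.5676 -0.3012  0.0475] phi -108.14 tilt [0.11 0.26 0.  ] q [-10.6  26.5 -15.8   0.1 -47.4  82.4] F [-1.   1.2  0.2] M [ 0.54  0.52 -0.02] open 61.2
clock: 43.12
tool_pos: [0.5687, -0.3018, 0.0475]
orientation: [174.1, 89.6, -24.0]
force: [-0.6, -0.1, 0.6]
opening: 0.0739
t 43.12 pos [ 0.5687 -0.3018  0.0475] phi -108.12 tilt [0.16 0.36 0.  ] q [-10.6  26.5 -15.8   0.1 -47.3  82.4] F [-0.6 -0.1  0.6] M [ 0.   -0.08 -0.01] open 73.9
clock: 44.25
tool_pos: [0.6117, -0.1798, 0.2235]
orientation: [-179.4, 89.1, -17.6]
force: [0.6, -0.1, 0.3]
opening: 0.0788
t 44.25 pos [ 0.6117 -0.1798  0.2235] phi -108.18 tilt [0.26 0.83 0.  ] q [  1.3  16.6  -5.5   0.3 -67.   70.4] F [ 0.6 -0.1  0.3] M [-0.05  0.04 -0.03] open 78.8
 need linear [ 0.639  1.114 -1.058] rotz units -0.0 tilt units [0.05 0.17 0.  ]
outer 115 [ 0.65  -0.113] r 0.0213 px [253. 162.]
hole 60 [ 0.65   -0.1132] r 0.0111 px [254. 162.]
```

View pics/w20.png

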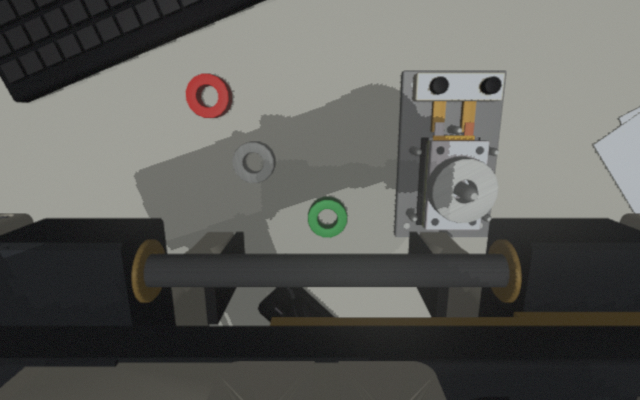

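View pics/s20.png

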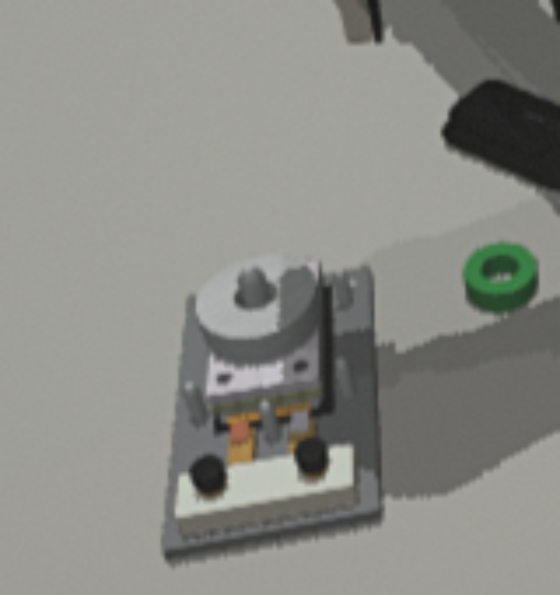

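The large ring sits flat on the plate with the spigot through it. The small silver ring at (254,162) is at (0.650, -0.113).

```bash
python3 -m crank '[{"linear":[0.3,0.6,-0.2],"rot":[0.05,0.17,0],"hand":0.75},{"linear":[0.35,0.52,-0.4],"rot":[0,0,0],"hand":0.75},{"linear":[0,0,-0.8],"rot":[0,0,0],"hand":0.75},{"linear":[0,0,-0.8],"rot":[0,0,0],"hand":0.75},{"linear":[0,0,-0.3],"rot":[0,0,0],"hand":0.75},{"linear":[0,0,0],"rot":[0,0,0],"hand":0.75},{"linear":[0,0,0],"rot":[0,0,0],"hand":0.75}]'; python3 st.py .650 -.113 .004 71.8
```

```text
clock: 45.22
tool_pos: [0.6507, -0.1189, 0.0709]
orientation: [157.5, 89.9, -41.2]
force: [0.9, 0.9, 0.5]
opening: 0.0657
t 45.23 pos [ 0.6507 -0.1189  0.0709] phi -108.77 tilt [0.07 0.08 0.  ] q [  6.5  26.6 -11.9   0.1 -51.5  64.6] F [0.9 0.9 0.5] M [-0.04 -0.03 -0.03] open 65.7
 need linear [-0.011  0.098 -1.115] rotz units 0.11 tilt units [0.01 0.02 0.  ]
```

```bash
python3 -m crank '[{"linear":[-0.01,0.1,-0.3],"rot":[0.01,0.02,0.11],"hand":0.75},{"linear":[0,0,-0.4],"rot":[0,0,0],"hand":0.75},{"linear":[0,0,-0.1],"rot":[0,0,0],"hand":0.75},{"linear":[0,0,0],"rot":[0,0,0],"hand":0.75},{"linear":[0,0,0],"rot":[0,0,0],"hand":0.75}]'; python3 st.py .650 -.113 .004 71.8
```

```text
clock: 45.85
tool_pos: [0.6522, -0.1122, 0.0244]
orientation: [-158.5, 89.7, 3.4]
force: [0.1, -0.2, -0.1]
opening: 0.0656
t 45.85 pos [ 0.6522 -0.1122  0.0244] phi -108.15 tilt [-0.02  0.34  0.  ] q [  7.1  29.5 -14.2   0.  -46.   64.7] F [ 0.1 -0.2 -0.1] M [0.02 0.04 0.03] open 65.6
 need linear [-0.037 -0.013 -0.34 ] rotz units -0.01 tilt units [-0.    0.07  0.  ]
```

```bash
python3 -m crank '[{"linear":[-0.037,-0.013,-0.2],"rot":[0,0.07,0],"hand":0.75},{"linear":[0,0,-0.08],"rot":[0,0,0],"hand":0.75},{"linear":[0,0,0],"rot":[0,0,0],"hand":0.75},{"linear":[0,0,0],"rot":[0,0,0],"hand":0.75}]'; python3 st.py .650 -.113 .004 71.8
```

```text
clock: 46.35
tool_pos: [0.6506, -0.113, 0.0076]
orientation: [-139.3, 89.9, 22.6]
force: [-0.1, -0.5, -0.2]
opening: 0.0657
t 46.35 pos [ 0.6506 -0.113   0.0076] phi -108.15 tilt [-0.03  0.07  0.  ] q [  7.   30.6 -14.9  -0.  -44.4  64.9] F [-0.1 -0.5 -0.2] M [-0.03 -0.06 -0.02] open 65.7
 need linear [-0.009  0.001 -0.059] rotz units -0.01 tilt units [-0.01  0.01  0.  ]
```

```bash
python3 -m crank '[{"linear":[-0.009,0,-0.05],"rot":[0,0.01,0],"hand":0.75},{"linear":[0,0,0],"rot":[0,0,0],"hand":0.6},{"linear":[0,0,0],"rot":[0,0,0],"hand":0.5},{"linear":[0,0,0],"rot":[0,0,0],"hand":0.4},{"linear":[0,0,0],"rot":[0,0,0],"hand":0.3},{"linear":[0,0,0],"rot":[0,0,0],"hand":0.3}]'; python3 st.py .650 -.113 .004 71.8; python3 -m crank '[{"linear":[0,0,0.1],"rot":[0,0,0],"hand":0.3},{"linear":[0,0,0.4],"rot":[0,0,0],"hand":0.3},{"linear":[0,0,0.8],"rot":[0,0,0],"hand":0.3},{"linear":[0,0,0.8],"rot":[0,0,0],"hand":0.3},{"linear":[0,0,0.5],"rot":[0,0,0],"hand":0.3},{"linear":[0,0,0],"rot":[0,0,0],"hand":0.3}]';python3 st.py .5665 -.301 .15 71.8;python3 held.py .0137 .022 pics/w21.png
```

```text
clock: 47.1
tool_pos: [0.6503, -0.113, 0.0047]
orientation: [-131.4, 89.9, 30.5]
force: [0.5, 0.2, -1.1]
opening: 0.0429
t 47.1 pos [ 0.6503 -0.113   0.0047] phi -108.14 tilt [-0.03  0.05  0.  ] q [  7.   30.8 -15.   -0.  -44.1  64.9] F [ 0.5  0.2 -1.1] M [-0.08 -0.06 -0.03] open 42.9
 need linear [-0.004 -0.    -0.012] rotz units -0.01 tilt units [-0.01  0.01  0.  ]
clock: 47.85
tool_pos: [0.648, -0.1133, 0.1661]
orientation: [4.9, 89.9, 166.7]
force: [0.4, 0.3, -2.5]
opening: 0.0429
t 47.85 pos [ 0.648  -0.1133  0.1661] phi -108.17 tilt [-0.02 -0.1  -0.  ] q [  7.   21.4  -6.2  -0.  -62.5  64.8] F [ 0.4  0.3 -2.5] M [ 0.05 -0.06 -0.01] open 42.9
 need linear [-1.359 -3.129 -0.268] rotz units -0.01 tilt units [-0.   -0.02 -0.  ]
n 153 centre [ 0.6489 -0.1148] minus TCP: along y 0.0012 along z -0.0012 resid 0.00081 toolz [-0.95  0.31] wz 0.1797
```

View pics/w21.png

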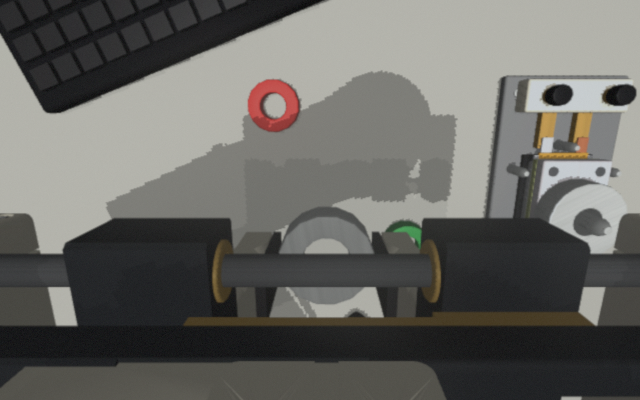

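```bash
python3 -m crank '[{"linear":[-0.2,-0.4,0],"rot":[0,0,0],"hand":0.3},{"linear":[-0.3,-0.7,0],"rot":[0,0,0],"hand":0.3},{"linear":[-0.4,-0.8,0],"rot":[0,0,0],"hand":0.3},{"linear":[-0.4,-0.5,0],"rot":[0,0,0],"hand":0.3},{"linear":[-0.2,-0.2,0],"rot":[0,0,0],"hand":0.3},{"linear":[0,0,0],"rot":[0,0,0],"hand":0.3},{"linear":[0,0,0],"rot":[0,0,0],"hand":0.3}]';python3 st.py .5668 -.301 .15 71.8
python3 -c "
from h import *
s=snap('wrist');
print(proj(s,[[.5668,-.301,.085]]))
im=s['image'][100:300,220:430,::-1];cv2.imwrite('pics/w22.png',np.clip(cv2.resize(im,None,fx=3,fy=3,interpolation=cv2.INTER_CUBIC).astype(float)*1.8,0,255).astype(np.uint8))"
```

```text
clock: 48.78
tool_pos: [0.5472, -0.2744, 0.1554]
orientation: [7.2, 88.9, 168.9]
force: [-0.3, 0.4, -2.3]
opening: 0.0429
t 48.77 pos [ 0.5472 -0.2744  0.1554] phi -108.24 tilt [-0.21 -1.05 -0.  ] q [ -8.4  18.4 -12.2  -0.1 -60.4  80.2] F [-0.3  0.4 -2.3] M [ 0.06 -0.07 -0.01] open 42.9
 need linear [ 0.326 -0.444 -0.09 ] rotz units 0.01 tilt units [-0.04 -0.21 -0.  ]
[[353.98712399 168.06638154]]
```

View pics/w22.png

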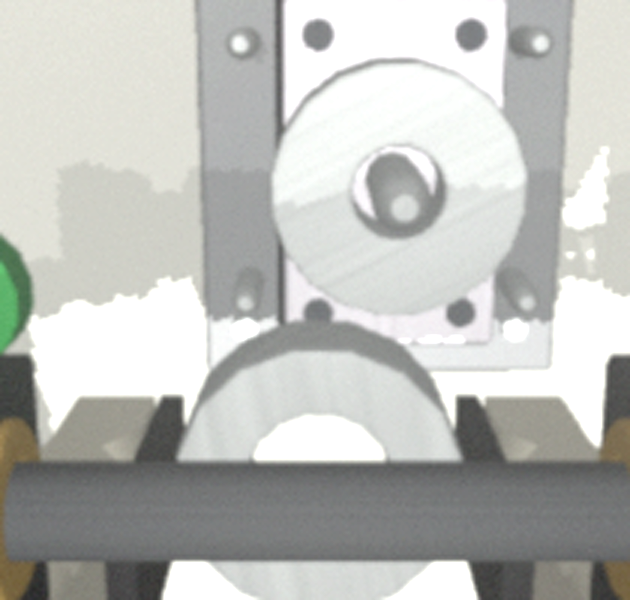

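The spigot tip appears at (354.7,168.7) and was predicted at (354.0,168.1). The target is good.

```bash
python3 -m crank '[{"linear":[0.2,-0.3,0],"rot":[-0.04,-0.2,0],"hand":0.3},{"linear":[0.1,-0.12,-0.2],"rot":[0,0,0],"hand":0.3},{"linear":[0,0,-0.2],"rot":[0,0,0],"hand":0.3},{"linear":[0,0,0],"rot":[0,0,0],"hand":0.3},{"linear":[0,0,0],"rot":[0,0,0],"hand":0.3}]';python3 st.py .5668 -.301 .1 71.8
```

```text
clock: 49.45
tool_pos: [0.5673, -0.2989, 0.128]
orientation: [3.0, 89.9, 164.9]
force: [0.7, -0.2, -0.5]
opening: 0.0427
t 49.45 pos [ 0.5673 -0.2989  0.128 ] phi -108.07 tilt [-0.03 -0.13 -0.  ] q [-10.4  21.8 -11.   -0.  -57.3  82.3] F [ 0.7 -0.2 -0.5] M [ 0.    0.01 -0.04] open 42.7
 need linear [-0.009 -0.036 -0.466] rotz units -0.03 tilt units [-0.01 -0.03 -0.  ]
```

```bash
python3 -m crank '[{"linear":[-0.009,-0.036,-0.15],"rot":[-0.01,-0.03,-0.03],"hand":0.3},{"linear":[0,0,-0.2],"rot":[0,0,0],"hand":0.3},{"linear":[0,0,-0.05],"rot":[0,0,0],"hand":0.3},{"linear":[0,0,0],"rot":[0,0,0],"hand":0.3},{"linear":[0,0,0],"rot":[0,0,0],"hand":0.3}]';python3 st.py .5668 -.301 .08 71.8
```

```text
clock: 50.08
tool_pos: [0.5667, -0.3008, 0.1028]
orientation: [174.8, 89.9, -23.4]
force: [0.4, -0.2, -1.0]
opening: 0.0427
t 50.08 pos [ 0.5667 -0.3008  0.1028] phi -108.21 tilt [0.03 0.06 0.  ] q [-10.6  23.1 -12.7   0.  -54.1  82.3] F [ 0.4 -0.2 -1. ] M [-0.02 -0.02  0.01] open 42.7
 need linear [ 0.002 -0.003 -0.38 ] rotz units 0.0 tilt units [0.01 0.01 0.  ]
```

```bash
python3 -m crank '[{"linear":[0,0,-0.15],"rot":[0,0,0],"hand":0.3},{"linear":[0,0,-0.15],"rot":[0,0,0],"hand":0.3},{"linear":[0,0,-0.03],"rot":[0,0,0],"hand":0.3},{"linear":[0,0,0],"rot":[0,0,0],"hand":0.3},{"linear":[0,0,0],"rot":[0,0,0],"hand":0.3}]';python3 st.py .5668 -.301 .0697 71.8
```

```text
clock: 50.7
tool_pos: [0.5668, -0.3009, 0.0818]
orientation: [177.8, 89.9, -20.4]
force: [-0.1, -0.2, -1.3]
opening: 0.0431
t 50.7 pos [ 0.5668 -0.3009  0.0818] phi -108.21 tilt [0.03 0.08 0.  ] q [-10.6  24.3 -14.    0.  -51.6  82.3] F [-0.1 -0.2 -1.3] M [-0.01  0.01  0.02] open 43.1
 need linear [-0.001 -0.002 -0.201] rotz units 0.0 tilt units [0.01 0.02 0.  ]
```

```bash
python3 -m crank '[{"linear":[0,0,-0.1],"rot":[0,0,0],"hand":0.3},{"linear":[0,0,-0.06],"rot":[0,0,0],"hand":0.3},{"linear":[0,0,0],"rot":[0,0,0],"hand":0.3}]'; python3 -m crank '[{"linear":[0,0,-0.02],"rot":[0,0,0],"hand":0.3},{"linear":[0,0,0],"rot":[0,0,0],"hand":0.3}]';python3 -m crank '[{"linear":[0,0,-0.01],"rot":[0,0,0],"hand":0.3},{"linear":[0,0,0],"rot":[0,0,0],"hand":0.3}]'
```

```text
clock: 51.08
tool_pos: [0.567, -0.3009, 0.0718]
orientation: [179.3, 89.9, -18.9]
force: [0.5, 0.9, -0.9]
opening: 0.0432
clock: 51.32
tool_pos: [0.5671, -0.3009, 0.0705]
orientation: [178.8, 89.9, -19.4]
force: [0.1, -0.5, -1.7]
opening: 0.043
clock: 51.58
tool_pos: [0.5671, -0.301, 0.0701]
orientation: [179.0, 89.9, -19.2]
force: [-0.3, -0.2, -0.8]
opening: 0.043
```

```bash
python3 -m crank '[{"linear":[0,0,-0.01],"rot":[0,0,0],"hand":0.3},{"linear":[0,0,0],"rot":[0,0,0],"hand":0.3}]';python3 -m crank '[{"linear":[0,0,-0.01],"rot":[0,0,0],"hand":0.3},{"linear":[0,0,0],"rot":[0,0,0],"hand":0.3}]';python3 -m crank '[{"linear":[0,0,-0.01],"rot":[0,0,0],"hand":0.3},{"linear":[0,0,0],"rot":[0,0,0],"hand":0.3}]';python3 st.py
```

```text
clock: 51.82
tool_pos: [0.5673, -0.301, 0.0697]
orientation: [178.6, 89.8, -19.6]
force: [-0.3, -0.4, -1.3]
opening: 0.0431
clock: 52.08
tool_pos: [0.5674, -0.3011, 0.0697]
orientation: [176.7, 89.8, -21.4]
force: [0.4, 0.6, -2.3]
opening: 0.043
clock: 52.32
tool_pos: [0.5674, -0.3011, 0.0697]
orientation: [175.5, 89.8, -22.6]
force: [-0.7, 0.6, -0.6]
opening: 0.043
t 52.33 pos [ 0.5674 -0.3011  0.0697] phi -108.18 tilt [0.08 0.19 0.  ] q [-10.6  25.1 -14.6   0.1 -50.1  82.3] F [-0.7  0.6 -0.6] M [0.15 0.21 0.02] open 43.0
```

Seated: z is steady at 0.0697, the predicted value. I'll release, lift clear and inspect.

```bash
python3 -m crank '[{"linear":[0,0,0],"rot":[0,0,0],"hand":0.53},{"linear":[0,0,0],"rot":[0,0,0],"hand":0.65},{"linear":[0,0,0],"rot":[0,0,0],"hand":0.7}]';python3 st.py; python3 -m crank '[{"linear":[0,0,0.2],"rot":[0,0,0],"hand":0.7},{"linear":[0,0,0.6],"rot":[0,0,0],"hand":0.7},{"linear":[0,0,0.9],"rot":[0,0,0],"hand":0.7},{"linear":[0,0,0.6],"rot":[0,0,0],"hand":0.7},{"linear":[-0.4,0.2,0],"rot":[0,0,0],"hand":0.7},{"linear":[-0.6,0.3,0],"rot":[0,0,0],"hand":0.7},{"linear":[-0.6,0.3,0],"rot":[0,0,0],"hand":0.7},{"linear":[0,0,0],"rot":[0,0,0],"hand":0.7},{"linear":[0,0,0],"rot":[0,0,0],"hand":0.7}]'; python3 st.py
python3 - <<'E'
from fx import *
s=snap("wrist");draw(s,.5898,-.3083,-18.2,"pics/w25.png",200,520,0,240,2.5)
w=cloud(s);z=w[...,2]
c=np.array([.5668,-.301]);rr=np.hypot(w[...,0]-c[0],w[...,1]-c[1])
print("small top z",np.nanmedian(z[(rr>.014)&(rr<.019)]),"large top z",np.nanmedian(z[(rr>.024)&(rr<.029)]))
s=snap("scene");cv2.imwrite("pics/s25.png",cv2.resize(s["image"][120:320,60:320,::-1],None,fx=3,fy=3))
E
```

```text
clock: 52.7
tool_pos: [0.5678, -0.3012, 0.0694]
orientation: [176.2, 89.8, -22.0]
force: [0.3, 0.5, -0.5]
opening: 0.0592
t 52.7 pos [ 0.5678 -0.3012  0.0694] phi -108.18 tilt [0.09 0.22 0.  ] q [-10.6  25.1 -14.6   0.1 -50.   82.3] F [ 0.3  0.5 -0.5] M [-0.    0.06 -0.01] open 59.2
clock: 53.82
tool_pos: [0.4701, -0.253, 0.2192]
orientation: [177.1, 89.3, -21.1]
force: [0.8, 0.5, 0.9]
opening: 0.0616
t 53.83 pos [ 0.4701 -0.253   0.2192] phi -108.15 tilt [0.25 0.64 0.  ] q [ -7.1   7.1 -18.3   0.2 -63.9  78.9] F [0.8 0.5 0.9] M [0.01 0.05 0.02] open 61.6
small top z 0.08342210203544384 large top z 0.06539010855956989
```

View pics/w25.png

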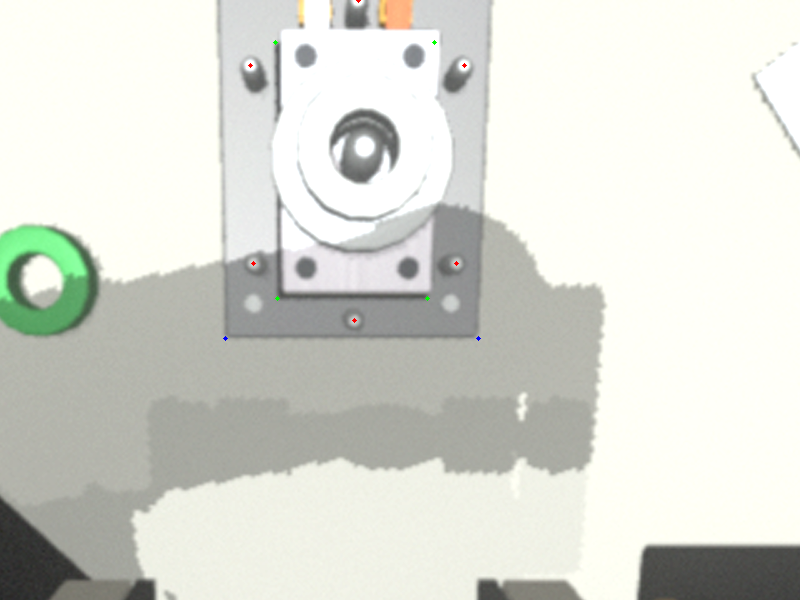

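View pics/s25.png

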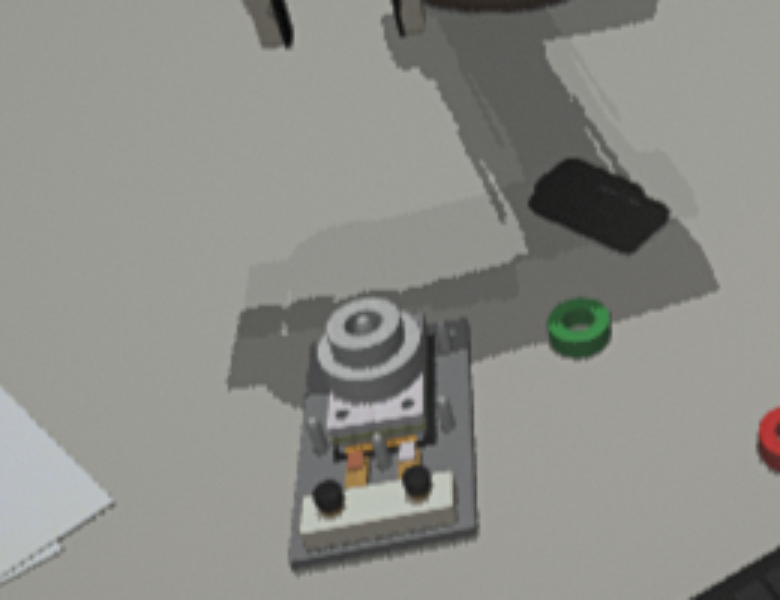

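The top heights are 83.4 and 65.4 mm, against 83 and 65 expected, and the stack is square. Handing in.

```bash
python3 -c "
from plant import ticket
print(ticket.close_job())"
```

```text
the job is handed in; nothing more can be done
None
```

The press is loaded and the job is handed in, at about 54 s of the 144 s allowed. I placed the cell, board, plate (spigot up), large ring and small silver ring in that order. Each piece was lowered in small steps until its height stopped changing, and only then released.

**Last checks that agreed:**
- **Ring heights:** the ring tops read 83.4 and 65.4 mm, where 83 and 65 were expected.
- **Position:** the plate is square between the pins, and the tabs lie over the brass contacts.
- **Clearance:** the gripper is clear of everything. The mouse, the bundle and the red and green rings were not touched.

**What disagreed or was less certain:**
- **Fixture position:** the top and scene cameras showed the fixture slightly off the wrist camera's position (about 1–1.5 mm in the top camera's measurement). I used the wrist camera, whose overlay fell on the pins to within a pixel.
- **Cell and ring centring:** the cell looks about 1 mm off the bed's centre sideways, and the small ring was held about 1 mm off the jaws' centre. Both are within the play given.
- **Contact force:** the touchdown force on the lighter pieces was close to the sensor's noise, so I judged contact mainly by height.

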